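# Routine check of the bench balance

### The arm

A 6-joint arm with a two-finger parallel gripper is mounted at the origin on the work surface. World frame = base frame: x ahead of the robot, y to its left, z up, the work surface at z = 0. Lengths are in mm, angles in rad, forces in N, time in s.
With the tool pointing down it reaches from about 375 to 925 mm from the base axis. Payload 5.7 kg.
Tool frame: the origin (TCP) lies midway between the tips of the shut fingers; the grasp point (between the pads) lies 19 mm behind it (arm.grip_depth is the distance from the TCP to the grasp point, in mm); z points along the fingers, y is the line along which they close (so a half turn about z gives the same grasp; the last joint's range is limited). The gripper opens to 88 mm and grips with 3 to 60 N. Pads are 20 mm wide; open, the fingers measure 115 mm over their backs; the gripper's body (75 mm by 178 mm) begins 61 mm behind the grasp point.
Start: joints at [-1.422, 0.359, 1.51, -0, 1.272, -0.115], TCP at [156.436, -579.215, 222.623] pointing down, gripper open.
Joint ranges: [-2.97, 2.97], [-1.01, 2.36], [0.21, 2.38], [-0.96, 4.11], [0.2, 2.71], [-2.98, 2.98]. Speed limits (rad/s): [2.39, 2.39, 3.14, 3.14, 3.14, 3.14].

### API

Orientations are given as a rotation vector (axis times angle).
In Python, from workcell import arm gives the robot as it stands. The module is installed in compiled form; this text tells all that it offers.
- The arm moves only by the tool send_rows, never from a script. Its argument "steps" is a list of rows, each an object with "travel": the shift along the tool's x, y, z in mm, a list of three; "yaw": the turn about the tool's z in degrees; "grip": the closure in counts, from 0 (fully open) to 255 (shut). A call has 1 to 20 rows; each row shifts and turns the commanded pose from where the row before left it, along the tool's axes as they then stand; what a row does not reach is not made up. A row lasts 1/8 s, in which the tool goes at most 62.5 mm and 10.7 degrees, less where a joint would pass 70% of its speed; a pose out of reach is approached as far as the arm can. A call is refused whole if a number of a shift passes 62.5 or a number of a turn 10.7, either way. A call with a gripper value outside its range is refused whole. The fingers move at their own pace and stop on an object; "force" is the grip in N (left out, the last holds). Time passes only in rows, so rows that do not move let the fingers close. It gives the time, the measured TCP pose, the force, the opening and the grip force at its end, in the units of the state.
- arm.state(): the state, without advancing time (a new reading comes with each control period).
- arm.grab_frame(name): name is "scene" or "top"; returns the picture (400x640x3 uint8, red, green, blue); there is no depth.
- arm.camera_params(name): a dict with "K" (3x3 intrinsics, pixels), "xyz" and "attitude" of the camera in the world. Camera axes: x right, y up, looking along -z (the intrinsics and any distortion apply to the point x, -y, -z); pixel columns grow to the right and rows downward; lengths in mm; the calibration is good to about 2 mm. A picture is of the moment at which its call begins. camera_params takes no time and is no camera call.
- arm.job_done(): hands the job in; it is judged then, once.
Trained networks look in the newest picture that a camera, given by its name, has taken for a name from the list of things; names that differ only in an ending like _2 or _b are one class to them, and where a whole thing is asked for, a point or a joint stands for the part that bears it (a point fixed in the world has none). Each returns a list of dicts, best first, with "p" (0 to 1); they miss things now and then, are a little off and sometimes report something else, mostly with a low value. They report only what shows in the picture. A call takes as long as a camera call. They do not tell look-alikes from the thing itself.
- arm.spot_in(camera, label): "box" ([left, top, right, bottom] in pixels, round what is visible of it).
The state is a dict: "time_s": time; "q": joint angles; "qd": joint speeds; "joint_efforts": joint torques, N m; "ee_pos": TCP position; "ee_rot": TCP orientation; "contact_force": force on the tool from outside, world axes, zero at the start; "moment": the same for the moment, N m; "gripper_width": finger opening in mm; "grasp_force": force on a finger pad.
Only numpy, scipy, OpenCV 4.12 (cv2) and the standard library are available. Lean on these libraries where they do the work, as an engineer would, in place of code of your own. Each camera call takes 0.05 s, during which the arm holds its last target. There are 200 camera calls.

### The job

Do the routine check of the bench balance: first fit its battery block into the battery bay, pressed fully home and flat. Then weigh the steel check weights that are there one at a time, from the largest to the smallest: stand each one upright and gently in the centre of the sprung pan, let go and leave it for about two seconds, and then put it upright in the wooden tray. When the pan is empty again, turn the transit-lock collar until its lug points at the black locked mark, and leave everything else on the bench alone.

Things in the scene. Friction and masses are not known exactly. Their poses are not given: they have to be found in the camera images.
- balance: bench balance, white and grey housing 220 (x) x 320 (y) x 60 mm high, fixed, standing on the bench; origin under its centre. Its flat top (deck) is 60 mm above the bench. It carries the pan at (0, 75) mm, the battery bay at (55, -85) mm and the collar at (-55, -85) mm in its frame; display on its -x side (towards the robot). Stands at a different place and yaw (up to 0.2 rad) each time.
- pan_top (a point): centre of the top of the pan: a flat steel disc of 130 mm diameter and 4 mm thickness with a 50 mm circle engraved at its centre; unloaded its top is 82 mm above the bench. The point moves down with the pan.
- pan (a joint): how far the pan is pressed down, m: 0 empty, stop at 0.020; spring 600 N/m, damped: the 500 g weight sinks it about 8 mm, the 200 g about 3 mm, the 100 g about 1.5 mm. Pressing or dropping things so that it goes beyond 0.018 overloads the balance.
- bay_floor (a point): centre of the floor of the battery bay, a rectangular pocket 37.6 (balance x) x 61.6 (balance y) mm, 16 mm deep, open at the top in the deck, with a 1.5 mm chamfer round its mouth; the floor is 44 mm above the bench.
- battery: battery block, black with a grey band, 36 (x) x 60 (y) x 32 mm high, 0.15 kg; origin at the centre of its underside. It goes into the bay with its y axis along the balance's y axis, either way round, with 0.8 mm to spare on each side; fully home it stands 16 mm proud of the deck.
- collar (a joint): angle of the transit-lock collar, rad, growing counter-clockwise seen from above: 0 when its lug points to the balance's -x, 1.571 when the lug points to the balance's -y at the locked mark (locked). Stops at -0.2 and 1.95, so the locked mark lies before the stop; it starts short of the mark, turns with light friction (0.06 N m) and stays where it is left.
- collar_axis (a point): on the collar's upright turning axis, at the level of its top, 80 mm above the bench. The collar is a black ridged ring of 52 mm outer diameter and 18 mm height, lying 2 mm above the deck round an aluminium stub (29 mm diameter, 6 mm higher than the collar's top).
- collar_lug (a point): outer end of the collar's lug, 47 mm from the axis, on its top: the lug is a bar 10 mm wide and 14 mm high (64 to 78 mm above the bench), with a white line along it.
- lock_mark (a point): centre of the locked mark, a black line 22 mm long and 5 mm wide painted on the deck, pointing away from the collar's axis, 60 mm from it.
- tray: low open wooden tray with a grey lining, fixed, 190 (x) x 130 (y) mm outside, walls 5 mm thick and 16 mm high; origin under its centre.
- tray_floor (a point): centre of the tray's inner floor, 180 x 120 mm, 5 mm above the bench.
- w500: 500 g check weight, bare steel: a cylinder of 46 mm diameter and 32 mm height with a narrower neck and a knob of 28 mm diameter on top, 46 mm high in all; origin at the centre of its underside, z up. May be absent.
- w200: 200 g check weight, bare steel: a cylinder of 36 mm diameter and 22 mm height with a narrower neck and a knob of 22 mm diameter on top, 34 mm high in all; origin at the centre of its underside, z up. May be absent.
- w100: 100 g check weight, bare steel: a cylinder of 28 mm diameter and 18 mm height with a narrower neck and a knob of 18 mm diameter on top, 28 mm high in all; origin at the centre of its underside, z up. May be absent.
- jar: bystander: small glass jar with a metal cap, 42 mm diameter, 50 mm high; origin at the centre of its underside
- loupe: bystander: black loupe, 36 mm diameter, 38 mm high; origin at the centre of its underside
- tape: bystander: roll of orange tape lying flat, 76 mm diameter, 19 mm high; origin at the centre of its underside
- driver: bystander: screwdriver lying on the bench, 160 mm long along its x; origin underneath near its middle
- board: bystander: green circuit board 90 x 70 mm, 6 mm thick; origin under its centre
- flask: bystander: small white plastic bottle, 36 mm diameter, 70 mm high; origin at the centre of its underside
- spool: bystander: aluminium spool, 52 mm diameter, 40 mm high; origin at the centre of its underside
- dish: bystander: white ceramic dish, 70 mm diameter, 25 mm high; origin at the centre of its underside
Mind the look-alikes: they are no part of the job. What is shaped like the w500 but blue is not meant.

How it is judged:
By the outcome, as a careful person would: the job done as asked, in the order asked, and still so for the second after the job is handed in, with the robot touching nothing.
Of w500, w200, w100 only 2 to 3 are there at a start; the rules pass over those that are not, and their reading is None.
At some moment in a run one of w500, w200, w100, battery may be knocked a few centimetres aside while the robot is not near it.
It also fails if it takes over 210 s, if anything falls off the work surface, if the arm or the gripper's body presses on something with over 40 N, if the wrist force passes 120 N, or if a joint passes its speed limit or range.

## Working session

There is one attempt and no reset: what is moved stays moved. The work goes in short steps, Python scripts to look and compute and a tool call to move; the robot and the scene stay as the last step left them, time stands still between calls to the robot, and variables do not carry over. Pictures are saved under pics/ and viewed, at most 14 in all, crops included, and the job is handed in when it is done.

Besides the shell and the picture viewer there is one more tool, called after "Emit:" as a command line: name --argument value ..., lists and objects as JSON in quotes. send_rows: Moves the arm, as the interface text tells. Its arguments: {"type":"object","properties":{"steps":{"type":"array"},"force":{"type":"number"}},"required":["steps"]}

```bash
mkdir -p pics; cat > h.py <<'E'
from workcell import arm
import numpy as np, cv2
from scipy.spatial.transform import Rotation as R
def cam(n):
    c=arm.camera_params(n); K=np.array(c["K"],float); a=np.array(c["attitude"],float)
    M=R.from_rotvec(a).as_matrix() if a.size==3 else a.reshape(3,3)
    return K,np.array(c["xyz"],float),M,c
def p2w(n,u,v,z):
    K,p,M,c=cam(n)
    d=c.get("distortion",c.get("dist"))
    q=cv2.undistortPoints(np.array([[[u,v]]],float),K,None if d is None else np.array(d,float))[0,0]
    r=M@np.array([q[0],-q[1],-1.]); return p+r*(z-p[2])/r[2]
def w2p(n,P):
    K,p,M,c=cam(n); x=M.T@(np.array(P,float)-p); x=np.array([x[0],-x[1],-x[2]])
    u=K@x; return u[:2]/u[2]
def save(n,f,crop=None,s=1):
    im=arm.grab_frame(n)
    im=np.array(im)[:,:,::-1]
    if crop: im=im[crop[1]:crop[3],crop[0]:crop[2]]
    if s!=1: im=cv2.resize(im,None,fx=s,fy=s,interpolation=cv2.INTER_CUBIC)
    cv2.imwrite("pics/"+f+".png",im)
E
python3 - <<'E'
from h import *
print(arm.camera_params("top"),arm.camera_params("scene"),arm.state())
save("top","t0",None,1.25);save("scene","s0",None,1.25)
for l in ["balance","pan_top","battery","bay_floor","collar_axis","collar_lug","lock_mark","tray","tray_floor","w500","w200","w100"]:
    print(l,[(np.round(d["box"]).tolist(),round(d["p"],2)) for d in arm.spot_in("top",l)][:4])
E
```

```text
{'K': array([[510.24874603,   0.        , 318.02051087],
       [  0.        , 510.24874603, 193.06482802],
       [  0.        ,   0.        ,   1.        ]]), 'xyz': array([ 249.13315778,   16.45671997, 1904.06849957]), 'attitude': array([ 0.12782224, -0.11897277, -1.59040113])} {'K': array([[409.71529022,   0.        , 315.63816065],
       [  0.        , 409.71529022, 204.20839762],
       [  0.        ,   0.        ,   1.        ]]), 'xyz': array([1402.92269626,   72.16304992,  881.65649327]), 'attitude': array([0.64535144, 0.67574906, 1.5576714 ])} {'time_s': 0.0, 'q': array([-1.42209214e+00,  3.59457459e-01,  1.51140857e+00, -3.28045790e-06,
        1.27252359e+00, -1.15100313e-01]), 'qd': array([ 0.00200709,  0.00139759,  0.00050291, -0.0001168 ,  0.0011197 ,
        0.00045245]), 'joint_efforts': array([ 9.41908511e-04, -5.15375948e+01, -2.70729142e+01,  6.75690989e-02,
        3.51202651e-02, -1.37155589e-04]), 'ee_pos': array([ 156.34196869, -578.56127584,  221.84700013]), 'ee_rot': array([-3.11252197e+00, -4.12947811e-01,  5.23174759e-05]), 'contact_force': array([ 0.4332
[... 432 characters left out ...]
 0.23), ([288.0, 157.0, 375.0, 214.0], 0.17)]
lock_mark [([284.0, 157.0, 370.0, 215.0], 0.63)]
tray [([221.0, 184.0, 261.0, 242.0], 0.94), ([402.0, 159.0, 410.0, 172.0], 0.63)]
tray_floor [([222.0, 185.0, 264.0, 240.0], 0.81)]
w500 [([450.0, 176.0, 469.0, 184.0], 0.68), ([399.0, 196.0, 410.0, 203.0], 0.53), ([399.0, 134.0, 408.0, 148.0], 0.49), ([395.0, 217.0, 403.0, 226.0], 0.48)]
w200 [([450.0, 176.0, 469.0, 184.0], 0.68), ([399.0, 196.0, 410.0, 203.0], 0.53), ([399.0, 134.0, 408.0, 148.0], 0.49), ([395.0, 217.0, 403.0, 226.0], 0.48)]
w100 [([450.0, 176.0, 469.0, 184.0], 0.68), ([399.0, 196.0, 410.0, 203.0], 0.53), ([399.0, 134.0, 408.0, 148.0], 0.49), ([395.0, 217.0, 403.0, 226.0], 0.48)]
```

View pics/t0.png

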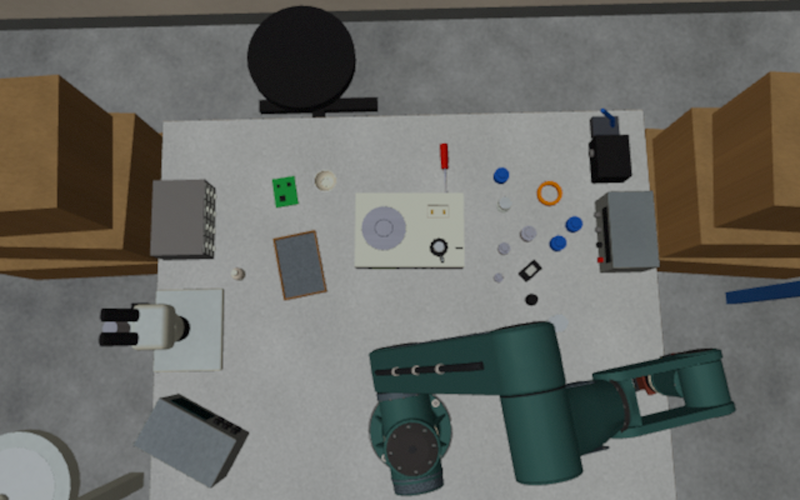

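View pics/s0.png

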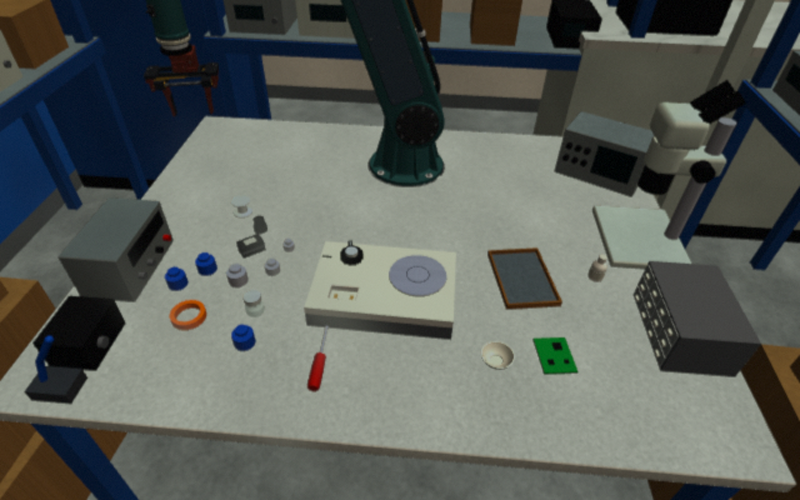

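Three silver weights sit right of the balance: view pixels about (528,233), (503,248) and (498,278). The battery is at (530,270), the tray at (300,265), and the blue ones are decoys. Zooming in.

```bash
python3 - <<'E'
from h import *
save("top","t1",(276,125,446,250),4.7);save("scene","s1",(170,155,380,280),3.8)
for l in ["balance","pan_top","battery","collar_axis","collar_lug","lock_mark","tray","w500","w200","w100"]:
    print(l,[(np.round(d["box"],1).tolist(),round(d["p"],2)) for d in arm.spot_in("scene",l)][:4])
E
```

```text
balance [([242.0, 193.4, 363.1, 270.4], 0.58)]
pan_top [([312.5, 203.5, 356.6, 236.3], 0.78)]
battery [([189.7, 187.5, 212.6, 209.2], 0.57)]
collar_axis [([275.5, 192.8, 289.0, 210.7], 0.72)]
collar_lug [([272.0, 195.2, 289.2, 211.1], 0.77)]
lock_mark [([242.3, 193.0, 368.9, 271.8], 0.98)]
tray [([387.8, 199.6, 448.2, 251.2], 0.95), ([228.4, 191.7, 236.2, 202.6], 0.57)]
w500 [([157.6, 203.9, 171.9, 221.1], 0.74), ([132.8, 211.9, 148.2, 233.6], 0.73), ([182.5, 212.5, 198.3, 229.6], 0.6), ([182.0, 261.5, 203.7, 277.3], 0.55)]
w200 [([157.6, 203.9, 171.9, 221.1], 0.74), ([132.8, 211.9, 148.2, 233.6], 0.73), ([182.5, 212.5, 198.3, 229.6], 0.6), ([182.0, 261.5, 203.7, 277.3], 0.55)]
w100 [([157.6, 203.9, 171.9, 221.1], 0.74), ([132.8, 211.9, 148.2, 233.6], 0.73), ([182.5, 212.5, 198.3, 229.6], 0.6), ([182.0, 261.5, 203.7, 277.3], 0.55)]
```

View pics/t1.png

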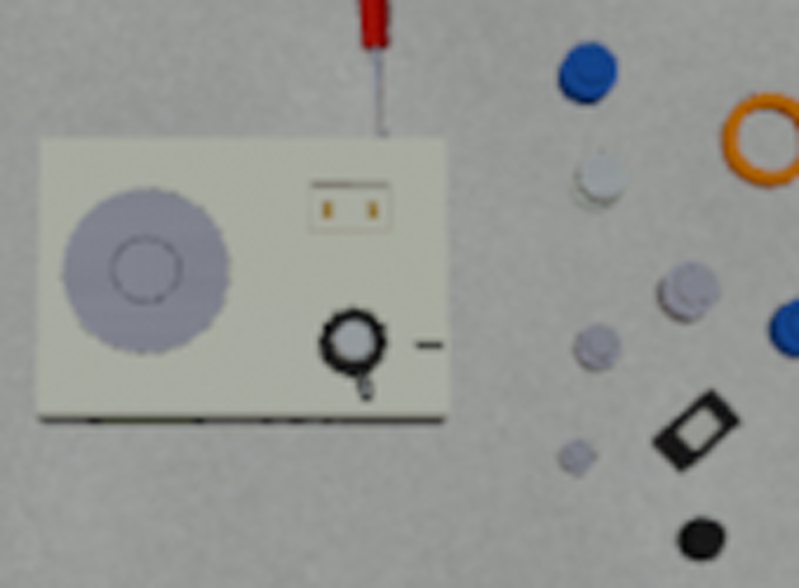

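View pics/s1.png

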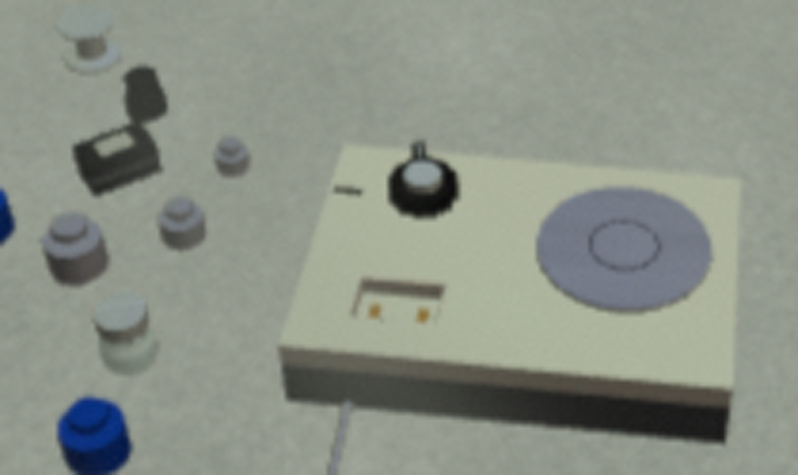

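```bash
cat > fit.py <<'E'
from h import *
from scipy.optimize import least_squares
T=lambda x,y:((x+.5)/4.7-.5+276,(y+.5)/4.7-.5+125)
S=lambda x,y:((x+.5)/3.8-.5+170,(y+.5)/3.8-.5+155)
# balance frame points
B=[("top",T(40,137),(110,160,60)),("top",T(445,137),(110,-160,60)),("top",T(445,415),(-110,-160,60)),("top",T(40,415),(-110,160,60)),
("top",T(146,270),(0,75,82)),("top",T(353,340),(-55,-85,86)),("top",T(350,208),(55,-85,60)),("top",T(429,345),(-55,-145,60)),
("scene",S(345,147),(-110,-160,60)),("scene",S(741,180),(-110,160,60)),("scene",S(731,388),(110,160,60)),("scene",S(283,347),(110,-160,60)),
("scene",S(624,246),(0,75,82)),("scene",S(423,176),(-55,-85,86)),("scene",S(348,190),(-55,-145,60))]
def res(p,cams=("top","scene")):
    c,s=np.cos(p[2]),np.sin(p[2]); o=[]
    for n,uv,b in B:
        if n in cams:
            o+=list(w2p(n,(p[0]+c*b[0]-s*b[1],p[1]+s*b[0]+c*b[1],b[2]))-uv)
    return o
if __name__=="__main__":
    for cs in (("top",),("scene",),("top","scene")):
        r=least_squares(lambda p:res(p,cs),[550,0,0]);print(cs,r.x.round(3),np.array(r.fun).round(1))
    for n,a,b,z in [("w500",T(694,285),S(71,228),46),("w200",T(601,341),S(181,208),34),("w100",T(581,455),S(232,146),28),("batt",T(696,430),S(115,143),32),("jar",T(601,177),S(120,312),50),("loupe",T(702,536),S(142,75),38)]:
        print(n,p2w("top",*a,z)[:2].round(1),p2w("scene",*b,z)[:2].round(1))
    c=[p2w("top",*T(*q),32)[:2] for q in [(712,388),(740,422),(680,472),(652,437)]]
    print("batt corners",np.round(c,1).tolist(),[np.degrees(np.arctan2(*(c[i]-c[i-1])[::-1])).round(1) for i in range(4)])
    for f,k in ((276.5/1.25,231),(0,0)): pass
    tc=[(276,238),(314,231),(326,291),(286,299)]
    c=[p2w("top",x/1.25,y/1.25,16)[:2] for x,y in tc];print("tray",np.round(c,1).tolist(),np.mean(c,0))
    tc=[(489,251),(536,249),(560,301),(507,307)]
    c=[p2w("scene",x/1.25,y/1.25,16)[:2] for x,y in tc];print("tray",np.round(c,1).tolist(),np.mean(c,0))
E
python3 fit.py
```

```text
('top',) [ 5.76539e+02 -1.07870e+01 -2.50000e-02] [-0.2  0.1  0.1  0.2  0.9  0.1 -0.9 -0.  -0.1  0.   0.1 -0.   0.1 -0.4
 -0.   0. ]
('scene',) [ 5.76907e+02 -7.88000e+00 -2.20000e-02] [-0.2 -0.5 -0.  -0.3  0.9  0.5 -1.  -0.1  0.3 -0.1 -0.  -0.6  0.1  0.5]
('top', 'scene') [ 5.76629e+02 -9.10500e+00 -2.40000e-02] [-0.6  0.1 -0.4  0.1  0.5  0.  -1.4 -0.  -0.6  0.  -0.3 -0.  -0.3 -0.4
 -0.5 -0.  -0.5 -0.6 -0.4 -0.3  0.3  0.4 -1.5 -0.3 -0.1 -0.2 -0.4 -0.7
 -0.2  0.4]
w500 [ 562.7 -365.3] [ 566.8 -360.1]
w200 [ 521.7 -292.2] [ 523.3 -287.2]
w100 [ 432.7 -273.2] [ 438.  -267.5]
batt [ 449.8 -363.5] [ 449.1 -363.3]
jar [ 650.2 -296. ] [ 653.1 -295.1]
loupe [ 366.5 -362.4] [ 364.5 -363.8]
batt corners [[482.7, -377.8], [455.3, -398.2], [417.2, -349.2], [445.1, -328.8]] [np.float64(-52.6), np.float64(-143.3), np.float64(127.9), np.float64(36.1)]
tray [[566.2, 388.4], [584.9, 274.1], [403.5, 238.9], [382.6, 357.5]] [484.29925394 314.73702937]
tray [[407.0, 243.8], [386.3, 365.0], [565.2, 399.0], [596.6, 275.1]] [488.77869594 320.71503423]
```

The two cameras agree to within 3–6 mm. That is close enough to set out. I'll square the battery up with the fingers, then use its known pose as a camera reference.

```bash
cat > to.py <<'E'
from h import *
import sys
# to.py x y z yline_deg : remaining travel (after yaw) in tool axes
def rep(x,y,z,th):
    s=arm.state(); M=R.from_rotvec(s["ee_rot"]).as_matrix(); p=s["ee_pos"]
    cur=np.degrees(np.arctan2(M[1,1],M[0,1]));d=(th-cur+90)%180-90
    N=R.from_rotvec([0,0,np.radians(d)]).as_matrix()@M
    print("t",round(s["time_s"],1),"p",p.round(1),"yl",cur.round(1),"tilt",M[:,2].round(3),"w",round(s["gripper_width"],1),"F",s["contact_force"].round(1),"q6",s["q"][5].round(2))
    print("yaw",round(-d,2),"travel",(N.T@(np.array([x,y,z])-p)).round(1))
if __name__=="__main__": rep(*map(float,sys.argv[1:5]))
E
python3 to.py 449.5 -363.4 80 -52
```

```text
t 1.3 p [ 156.4 -579.2  222.6] yl -74.9 tilt [-0.  0. -1.] w 87.6 F [-0.1 -0.1 -0.7] q6 -0.12
yaw -22.89 travel [363.8  10.4 142.6]
```

Emit:
send_rows --steps '[{"travel":[0,0,0],"yaw":-7.6,"grip":0},{"travel":[0,0,0],"yaw":-7.6,"grip":0},{"travel":[0,0,0],"yaw":-7.7,"grip":0},{"travel":[45,1,10],"yaw":0,"grip":0},{"travel":[45,1,15],"yaw":0,"grip":0},{"travel":[45,1,15],"yaw":0,"grip":0},{"travel":[45,1,15],"yaw":0,"grip":0},{"travel":[45,1,15],"yaw":0,"grip":0},{"travel":[45,1,15],"yaw":0,"grip":0},{"travel":[45,2,15],"yaw":0,"grip":0},{"travel":[30,2,15],"yaw":0,"grip":0},{"travel":[18,0,15],"yaw":0,"grip":0},{"travel":[0,0,12],"yaw":0,"grip":0},{"travel":[0,0,0],"yaw":0,"grip":0}]'

```text
time_s: 3.05
ee_pos: [447.2, -363.5, 79.6]
ee_rot: [-2.969, -1.022, 0.002]
contact_force: [-0.3, 0.7, 1.1]
gripper_width: 87.8
grasp_force: 0.0
```

```bash
python3 to.py 449.5 -363.4 14 -52
```

```text
t 3.0 p [ 447.2 -363.5   79.6] yl -52.0 tilt [-0.002  0.001 -1.   ] w 87.8 F [-0.3  0.7  1.1] q6 0.11
yaw -0.01 travel [ 1.9  1.5 65.6]
```

Emit:
send_rows --force 6 --steps '[{"travel":[2,1.5,25],"yaw":0,"grip":0},{"travel":[0,0,25],"yaw":0,"grip":0},{"travel":[0,0,15],"yaw":0,"grip":60},{"travel":[0,0,0],"yaw":0,"grip":120},{"travel":[0,0,0],"yaw":0,"grip":140},{"travel":[0,0,0],"yaw":0,"grip":140},{"travel":[0,0,0],"yaw":0,"grip":140},{"travel":[0,0,0],"yaw":0,"grip":140}]'

```text
time_s: 4.05
ee_pos: [451.5, -364.0, 16.4]
ee_rot: [2.969, 1.023, 0.001]
contact_force: [-1.1, -0.3, 5.9]
gripper_width: 60.3
grasp_force: 6.0
```

Emit:
send_rows --force 25 --steps '[{"travel":[0,0,0],"yaw":0,"grip":0},{"travel":[0,0,0],"yaw":0,"grip":0},{"travel":[0,0,-30],"yaw":0,"grip":0},{"travel":[0,0,0],"yaw":-10,"grip":0},{"travel":[0,0,0],"yaw":-10,"grip":0},{"travel":[0,0,0],"yaw":-10,"grip":0},{"travel":[0,0,0],"yaw":-10,"grip":0},{"travel":[0,0,0],"yaw":-10,"grip":0},{"travel":[0,0,0],"yaw":-10,"grip":0},{"travel":[0,0,0],"yaw":-10,"grip":0},{"travel":[0,0,0],"yaw":-10,"grip":0},{"travel":[0,0,0],"yaw":-10,"grip":0},{"travel":[0,0,0],"yaw":0,"grip":0}]'

```text
time_s: 5.68
ee_pos: [451.0, -363.3, 45.4]
ee_rot: [-1.379, -2.822, -0.0]
contact_force: [0.2, -0.1, 0.3]
gripper_width: 87.7
grasp_force: 0.0
```

```bash
python3 to.py 451.5 -364 17 38
```

```text
t 5.7 p [ 451.  -363.3   45.4] yl 37.9 tilt [-0.  0. -1.] w 87.7 F [ 0.2 -0.1  0.3] q6 -1.46
yaw -0.07 travel [-0.9 -0.  28.4]
```

Emit:
send_rows --force 25 --steps '[{"travel":[-0.9,0,14],"yaw":0,"grip":60},{"travel":[0,0,14.5],"yaw":0,"grip":80},{"travel":[0,0,0],"yaw":0,"grip":220},{"travel":[0,0,0],"yaw":0,"grip":220},{"travel":[0,0,0],"yaw":0,"grip":220},{"travel":[0,0,0],"yaw":0,"grip":220},{"travel":[0,0,0],"yaw":0,"grip":220},{"travel":[0,0,0],"yaw":0,"grip":220}]'

```text
time_s: 6.68
ee_pos: [451.8, -364.4, 17.5]
ee_rot: [1.377, 2.823, -0.0]
contact_force: [-0.3, -0.6, 1.7]
gripper_width: 35.6
grasp_force: 25.0
```

```bash
python3 to.py 629.5 -95.5 140 -1.4; python3 -c "
from fit import *
for p in ([576.54,-10.8,-.025],[576.9,-7.9,-.022]):
    c,s=np.cos(p[2]),np.sin(p[2])
    for n,b in dict(pan=(0,75),bay=(55,-85),col=(-55,-85)).items(): print(n,p[0]+c*b[0]-s*b[1],p[1]+s*b[0]+c*b[1])
"
```

```text
t 6.7 p [ 451.8 -364.4   17.5] yl 38.0 tilt [ 0. -0. -1.] w 35.6 F [-0.3 -0.6  1.7] q6 -1.46
yaw 39.41 travel [ 273.1  171.1 -122.7]
pan 578.4148046936034 64.1765637206777
bay 629.3980347424131 -97.1482956587439
col 519.4324079520857 -94.39858210812555
pan 578.549866903221 67.08185073203819
bay 630.0168413798441 -94.08933322533866
col 520.0434603061882 -91.66952843394789
```

Emit:
send_rows --force 25 --steps '[{"travel":[0,0,-30],"yaw":0,"grip":220},{"travel":[0,0,-45],"yaw":0,"grip":220},{"travel":[0,0,-45],"yaw":9.8,"grip":220},{"travel":[0,0,0],"yaw":9.8,"grip":220},{"travel":[0,0,0],"yaw":9.8,"grip":220},{"travel":[0,0,0],"yaw":10,"grip":220},{"travel":[40,25,0],"yaw":0,"grip":220},{"travel":[40,25,0],"yaw":0,"grip":220},{"travel":[40,25,0],"yaw":0,"grip":220},{"travel":[40,25,0],"yaw":0,"grip":220},{"travel":[40,25,0],"yaw":0,"grip":220},{"travel":[40,25,0],"yaw":0,"grip":220},{"travel":[33,21,0],"yaw":0,"grip":220},{"travel":[0,0,20],"yaw":0,"grip":220},{"travel":[0,0,20],"yaw":0,"grip":220},{"travel":[0,0,0],"yaw":0,"grip":220}]'

```text
time_s: 8.68
ee_pos: [627.4, -94.7, 95.3]
ee_rot: [-2.245, -2.192, 0.003]
contact_force: [-0.4, 0.1, -0.9]
gripper_width: 36.1
grasp_force: 25.0
```

```bash
python3 to.py 629.5 -95.5 81 -1.4; python3 - <<'E'
from h import *
save("top","t2",(276,145,401,240),6);save("scene","s2",(235,185,370,285),5.9)
E
```

```text
t 8.7 p [627.4 -94.7  95.3] yl -1.4 tilt [-0.004  0.001 -1.   ] w 36.1 F [-0.4  0.1 -0.9] q6 -0.23
yaw 0.03 travel [-0.8  2.2 14.3]
```

View pics/t2.png

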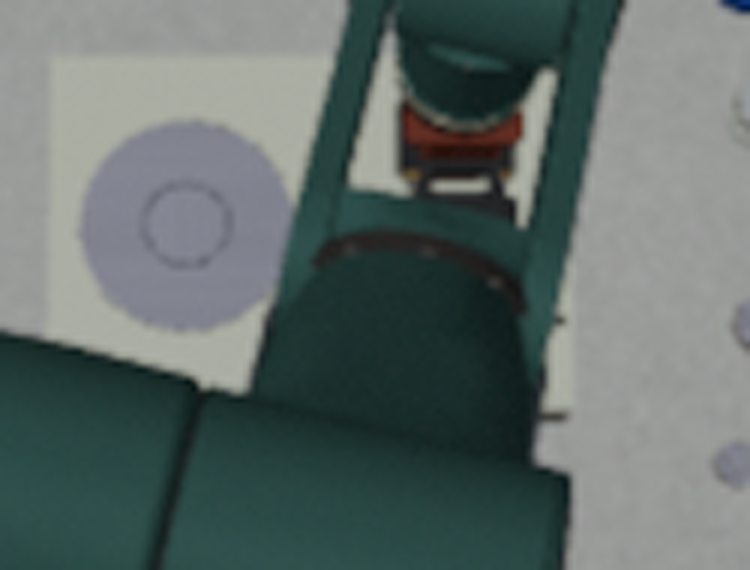

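View pics/s2.png

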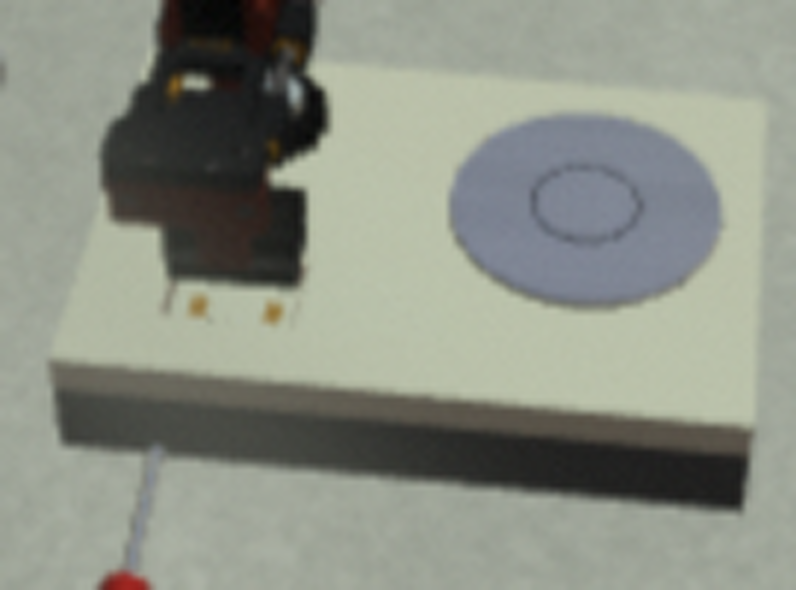

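```bash
cat > cmp.py <<'E'
from h import *
s=arm.state();x,y,z=s["ee_pos"];t=np.radians(-1.4)
for a,b in((18,-30),(18,30)):
    P=(x+np.cos(t)*a-np.sin(t)*b,y+np.sin(t)*a+np.cos(t)*b,z-17.5); u=w2p("scene",P)
    print("batt",P,((u-[235,185]+.5)*5.9-.5).round(1))
for a,b in((18.8+1.5,-32.3),(18.8+1.5,32.3),(18.8,-30.8),(18.8,30.8)):
    for o in((629.4,-97.1),(630,-94.1),(629.7,-95.6)):
        P=(o[0]+np.cos(t)*a-np.sin(t)*b,o[1]+np.sin(t)*a+np.cos(t)*b,60); u=w2p("scene",P)
        print("bay",a,b,o,((u-[235,185]+.5)*5.9-.5).round(1))
E
python3 cmp.py; python3 - <<'E'
from h import *
im=cv2.imread("pics/s2.png")[230:360,130:340]
cv2.imwrite("pics/s2c.png",cv2.resize(cv2.convertScaleAbs(im,alpha=1.3),None,fx=3.8,fy=3.8))
E
```

```text
batt (np.float64(646.3340580346745), np.float64(-125.82029313826698), np.float64(79.78014531478898)) [159. 280.]
batt (np.float64(647.7999887238337), np.float64(-65.83820375139598), np.float64(79.78014531478898)) [288.4 292.1]
bay 20.3 -32.3 (629.4, -97.1) [152.3 313. ]
bay 20.3 -32.3 (630, -94.1) [158.5 314.5]
bay 20.3 -32.3 (629.7, -95.6) [155.4 313.8]
bay 20.3 32.3 (629.4, -97.1) [290.2 326.1]
bay 20.3 32.3 (630, -94.1) [296.4 327.5]
bay 20.3 32.3 (629.7, -95.6) [293.3 326.8]
bay 18.8 -30.8 (629.4, -97.1) [156.2 311. ]
bay 18.8 -30.8 (630, -94.1) [162.3 312.4]
bay 18.8 -30.8 (629.7, -95.6) [159.3 311.7]
bay 18.8 30.8 (629.4, -97.1) [287.5 323.4]
bay 18.8 30.8 (630, -94.1) [293.7 324.9]
bay 18.8 30.8 (629.7, -95.6) [290.6 324.1]
```

View pics/s2c.png

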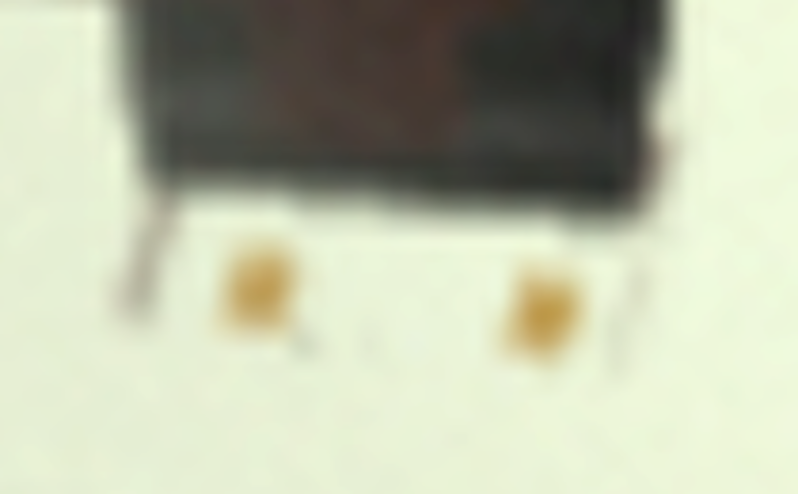

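```bash
python3 - <<'E'
from h import *
im=arm.grab_frame("scene")[:,:,::-1][190:245,245:300]
im=np.clip(255*(im/255.)**0.5,0,255).astype(np.uint8)
cv2.imwrite("pics/s3.png",cv2.resize(im,None,fx=10,fy=10,interpolation=cv2.INTER_CUBIC))
for a in((-30,),(30,)):
    x,y,z=arm.state()["ee_pos"]
    print(((w2p("top",(x+18,y+a[0],z+14))-[276,145]+.5)*6-.5).round(1),((w2p("scene",(x+22,y+a[0]/3,z+3))-[245,190]+.5)*10).round(),((w2p("scene",(x+18,y+a[0],z-17.5))-[245,190]+.5)*10).round())
E
```

```text
[499.1  94.9] [236. 390.] [170. 427.]
[398.8  97.2] [311. 396.] [391. 444.]
```

View pics/s3.png

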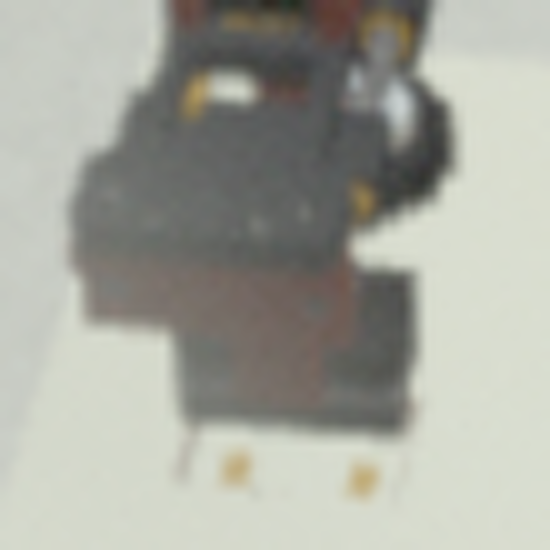

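Emit:
send_rows --steps '[{"travel":[-2,1.8,0],"yaw":0,"grip":220},{"travel":[-2.1,1.8,6],"yaw":0,"grip":220},{"travel":[0,0,8],"yaw":0,"grip":220},{"travel":[0,0,2],"yaw":0,"grip":220},{"travel":[0,0,2],"yaw":0,"grip":220},{"travel":[0,0,1],"yaw":0,"grip":220},{"travel":[0,0,0],"yaw":0,"grip":220},{"travel":[0,0,0],"yaw":0,"grip":220}]'

```text
time_s: 9.82
ee_pos: [632.8, -99.6, 78.3]
ee_rot: [2.248, 2.194, 0.0]
contact_force: [0.0, 0.5, -1.1]
gripper_width: 35.8
grasp_force: 25.0
```

```bash
python3 to.py 631 -98.9 70 -1.4; python3 -c "
from h import *;s=arm.state();print(s['moment'].round(2))"
```

```text
t 9.8 p [632.8 -99.6  78.3] yl -1.4 tilt [ 0.  0. -1.] w 35.8 F [ 0.   0.5 -1.1] q6 -0.24
yaw 0.02 travel [ 0.7 -1.8  8.3]
[-0.04 -0.07 -0.01]
```

Emit:
send_rows --steps '[{"travel":[0.7,-0.8,0],"yaw":0,"grip":220},{"travel":[0,0,1],"yaw":0,"grip":220},{"travel":[0,0,1],"yaw":0,"grip":220},{"travel":[0,0,1],"yaw":0,"grip":220},{"travel":[0,0,0],"yaw":0,"grip":220},{"travel":[0,0,0],"yaw":0,"grip":220}]'

```text
time_s: 10.58
ee_pos: [631.9, -98.8, 77.3]
ee_rot: [2.248, 2.194, 0.001]
contact_force: [-5.3, 1.1, 15.5]
gripper_width: 35.8
grasp_force: 25.0
```

```bash
python3 to.py 632 -98.9 70 -1.4; python3 -c "
from h import *;s=arm.state();print(s['moment'].round(2))"
```

```text
t 10.6 p [631.9 -98.8  77.3] yl -1.4 tilt [ 0.001 -0.    -1.   ] w 35.8 F [-5.3  1.1 15.5] q6 -0.24
yaw 0.02 travel [-0.1  0.1  7.3]
[ 0.18  0.74 -0.01]
```

Emit:
send_rows --steps '[{"travel":[0,-0.5,0],"yaw":0,"grip":220},{"travel":[0,-0.5,0],"yaw":0,"grip":220},{"travel":[0,-0.5,0],"yaw":0,"grip":220},{"travel":[0,0,0],"yaw":0,"grip":220}]'

```text
time_s: 11.08
ee_pos: [631.9, -98.8, 77.3]
ee_rot: [2.246, 2.193, 0.004]
contact_force: [-1.6, 1.6, 11.3]
gripper_width: 35.6
grasp_force: 25.0
```

```bash
python3 to.py 632 -98.9 70 -1.4; python3 -c "
from h import *;s=arm.state();print(s['moment'].round(2))"
```

```text
t 11.1 p [631.9 -98.8  77.3] yl -1.4 tilt [ 0.003 -0.    -1.   ] w 35.6 F [-1.6  1.6 11.3] q6 -0.24
yaw 0.01 travel [-0.1  0.1  7.3]
[ 0.27  0.11 -0.01]
```

Emit:
send_rows --steps '[{"travel":[0,0,-1.5],"yaw":0,"grip":220},{"travel":[0,-0.5,0],"yaw":0,"grip":220},{"travel":[0,0,1],"yaw":0,"grip":220},{"travel":[0,0,1],"yaw":0,"grip":220},{"travel":[0,0,0],"yaw":0,"grip":220},{"travel":[0,0,0],"yaw":0,"grip":220}]'

```text
time_s: 11.82
ee_pos: [631.0, -98.9, 77.1]
ee_rot: [2.247, 2.193, 0.003]
contact_force: [-3.5, 1.7, 17.5]
gripper_width: 35.7
grasp_force: 25.0
```

```bash
python3 to.py 632 -98.9 70 -1.4; python3 -c "
from h import *;s=arm.state();print(s['moment'].round(2))"
```

```text
t 11.8 p [631.  -98.9  77.1] yl -1.4 tilt [ 0.003 -0.    -1.   ] w 35.7 F [-3.5  1.7 17.5] q6 -0.24
yaw 0.02 travel [-0.   1.   7.1]
[0.21 0.41 0.03]
```

Emit:
send_rows --steps '[{"travel":[0,0,-2],"yaw":0,"grip":220},{"travel":[0,-1,0],"yaw":0,"grip":220},{"travel":[0,0,1],"yaw":0,"grip":220},{"travel":[0,0,1],"yaw":0,"grip":220},{"travel":[0,0,0],"yaw":0,"grip":220},{"travel":[0,0,0],"yaw":0,"grip":220}]'

```text
time_s: 12.58
ee_pos: [630.2, -98.3, 75.5]
ee_rot: [2.247, 2.193, 0.004]
contact_force: [0.9, 3.7, 8.8]
gripper_width: 35.9
grasp_force: 25.0
```

```bash
python3 to.py 632 -98.9 70 -1.4; python3 -c "
from h import *;s=arm.state();print(s['moment'].round(2))"
```

```text
t 12.6 p [630.2 -98.3  75.5] yl -1.4 tilt [ 0.003  0.001 -1.   ] w 35.9 F [0.9 3.7 8.8] q6 -0.24
yaw 0.01 travel [-0.6  1.8  5.5]
[ 0.43 -0.39  0.09]
```

Emit:
send_rows --steps '[{"travel":[0.7,0,0],"yaw":0,"grip":220},{"travel":[0.5,0,0.5],"yaw":0,"grip":220},{"travel":[0,0,1],"yaw":0,"grip":220},{"travel":[0,0,1],"yaw":0,"grip":220},{"travel":[0,0,0],"yaw":0,"grip":220},{"travel":[0,0,0],"yaw":0,"grip":220}]'

```text
time_s: 13.32
ee_pos: [630.3, -97.0, 73.0]
ee_rot: [2.247, 2.193, 0.004]
contact_force: [1.8, 3.4, 8.5]
gripper_width: 35.5
grasp_force: 25.0
```

```bash
python3 to.py 632 -98.9 70 -1.4; python3 -c "
from h import *;s=arm.state();print(s['moment'].round(2))"
```

```text
t 13.3 p [630.3 -97.   73. ] yl -1.4 tilt [ 0.003  0.001 -1.   ] w 35.5 F [1.8 3.4 8.5] q6 -0.24
yaw 0.01 travel [-1.8  1.8  3. ]
[ 0.44 -0.45  0.04]
```

Emit:
send_rows --steps '[{"travel":[0.6,0.5,0],"yaw":0,"grip":220},{"travel":[0,0,1.5],"yaw":0,"grip":220},{"travel":[0,0,1.5],"yaw":0,"grip":220},{"travel":[0,0,1.5],"yaw":0,"grip":220},{"travel":[0,0,0],"yaw":0,"grip":220},{"travel":[0,0,0],"yaw":0,"grip":220}]'

```text
time_s: 14.08
ee_pos: [630.3, -95.9, 68.2]
ee_rot: [-2.248, -2.194, -0.004]
contact_force: [0.4, 5.5, 7.0]
gripper_width: 36.0
grasp_force: 25.0
```

```bash
python3 to.py 632 -98.9 65 -1.4; python3 -c "
from h import *;s=arm.state();print(s['moment'].round(2))"
```

```text
t 14.1 p [630.3 -95.9  68.2] yl -1.4 tilt [ 0.002  0.002 -1.   ] w 36.0 F [0.4 5.5 7. ] q6 -0.24
yaw 0.0 travel [-3.   1.8  3.2]
[ 0.71 -0.31  0.08]
```

Emit:
send_rows --steps '[{"travel":[0.8,0,0],"yaw":0,"grip":220},{"travel":[0,0,1.5],"yaw":0,"grip":220},{"travel":[0,0,1.5],"yaw":0,"grip":220},{"travel":[0,0,1.5],"yaw":0,"grip":220},{"travel":[0,0,0],"yaw":0,"grip":220},{"travel":[0,0,0],"yaw":0,"grip":220}]'

```text
time_s: 14.82
ee_pos: [630.5, -96.0, 65.3]
ee_rot: [2.247, 2.193, 0.003]
contact_force: [-1.9, 2.7, 17.8]
gripper_width: 35.8
grasp_force: 25.0
```

```bash
python3 to.py 632 -98.9 65 -1.4; python3 -c "
from h import *;s=arm.state();print(s['moment'].round(2))"
```

```text
t 14.8 p [630.5 -96.   65.3] yl -1.4 tilt [ 0.002  0.    -1.   ] w 35.8 F [-1.9  2.7 17.8] q6 -0.24
yaw 0.01 travel [-2.9  1.5  0.3]
[0.65 0.27 0.09]
```

Emit:
send_rows --steps '[{"travel":[0,0,-1],"yaw":0,"grip":150},{"travel":[0,0,0],"yaw":0,"grip":100},{"travel":[0,0,0],"yaw":0,"grip":80},{"travel":[0,0,-20],"yaw":0,"grip":80},{"travel":[2,0,-20],"yaw":0,"grip":255},{"travel":[0,0,0],"yaw":0,"grip":255},{"travel":[0,0,0],"yaw":0,"grip":255},{"travel":[0,0,0],"yaw":0,"grip":255},{"travel":[0,0,10],"yaw":0,"grip":255},{"travel":[0,0,8],"yaw":0,"grip":255},{"travel":[0,0,2],"yaw":0,"grip":255},{"travel":[0,0,2],"yaw":0,"grip":255},{"travel":[0,0,0],"yaw":0,"grip":255}]'

```text
time_s: 16.45
ee_pos: [629.9, -94.7, 82.2]
ee_rot: [2.247, 2.194, -0.0]
contact_force: [1.0, -1.5, 1.4]
gripper_width: 0.5
grasp_force: 0.8
```

```bash
python3 to.py 631 -94 76 -1.4
```

```text
t 16.4 p [629.9 -94.7  82.2] yl -1.4 tilt [ 0.001 -0.001 -1.   ] w 0.5 F [ 1.  -1.5  1.4] q6 -0.23
yaw 0.02 travel [0.8 1.1 6.2]
```

Emit:
send_rows --steps '[{"travel":[0,0,2],"yaw":0,"grip":255},{"travel":[0,0,2],"yaw":0,"grip":255},{"travel":[0,0,1.5],"yaw":0,"grip":255},{"travel":[0,0,1],"yaw":0,"grip":255},{"travel":[0,0,1],"yaw":0,"grip":255},{"travel":[0,0,0],"yaw":0,"grip":255}]'

```text
time_s: 17.2
ee_pos: [629.1, -93.9, 76.3]
ee_rot: [-2.248, -2.194, 0.0]
contact_force: [-4.7, 1.2, 13.7]
gripper_width: 0.5
grasp_force: 7.5
```

```bash
python3 to.py 631 -94 76 -1.4
```

```text
t 17.2 p [629.1 -93.9  76.3] yl -1.4 tilt [-0.  0. -1.] w 0.5 F [-4.7  1.2 13.7] q6 -0.23
yaw 0.02 travel [-0.   1.9  0.3]
```

Emit:
send_rows --steps '[{"travel":[0,0,1],"yaw":0,"grip":255},{"travel":[0,0,0],"yaw":0,"grip":255},{"travel":[0,0,-6],"yaw":0,"grip":255},{"travel":[18,1.5,0],"yaw":0,"grip":255},{"travel":[0,0,4],"yaw":0,"grip":255},{"travel":[0,0,2],"yaw":0,"grip":255},{"travel":[0,0,0],"yaw":0,"grip":255}]'

```text
time_s: 18.08
ee_pos: [631.8, -74.2, 76.2]
ee_rot: [-2.247, -2.194, -0.003]
contact_force: [-5.9, 7.1, 25.8]
gripper_width: 0.6
grasp_force: 12.6
```

Emit:
send_rows --steps '[{"travel":[0,0,-6],"yaw":0,"grip":255},{"travel":[-36,0,0],"yaw":0,"grip":255},{"travel":[0,0,4],"yaw":0,"grip":255},{"travel":[0,0,2],"yaw":0,"grip":255},{"travel":[0,0,0],"yaw":0,"grip":255}]'

```text
time_s: 18.7
ee_pos: [631.3, -114.7, 76.2]
ee_rot: [2.244, 2.192, -0.003]
contact_force: [-6.4, -7.4, 22.5]
gripper_width: 0.4
grasp_force: 11.0
```

Emit:
send_rows --steps '[{"travel":[0,0,-40],"yaw":0,"grip":255},{"travel":[0,0,-40],"yaw":0,"grip":120},{"travel":[-60,0,0],"yaw":0,"grip":60},{"travel":[-60,-20,0],"yaw":0,"grip":60},{"travel":[-60,-20,0],"yaw":0,"grip":60},{"travel":[0,0,0],"yaw":0,"grip":60}]'

```text
time_s: 19.45
ee_pos: [585.2, -293.3, 152.6]
ee_rot: [-2.253, -2.188, 0.002]
contact_force: [1.4, 1.5, -0.8]
gripper_width: 47.0
grasp_force: 0.0
```

```bash
python3 to.py 564 -362 80 -1.4; python3 - <<'E'
from h import *
a=arm.grab_frame("top")[:,:,::-1][145:220,330:445];b=arm.grab_frame("scene")[:,:,::-1][160:265,110:320]
f=lambda i,s:cv2.resize(i,None,fx=s,fy=s,interpolation=cv2.INTER_CUBIC)
a=f(a,340/115);b=f(b,3.8);c=np.zeros((b.shape[0]+a.shape[0],800,3),np.uint8);c[:b.shape[0],:b.shape[1]]=b;c[b.shape[0]:,:a.shape[1]]=a
print(c.shape,a.shape,b.shape);cv2.imwrite("pics/m1.png",c[:600])
for p in [(562,-364),(521,-291),(433,-272)]:print(w2p("top",(*p,30)).round(1),w2p("scene",(*p,30)).round(1))
E
```

```text
t 19.4 p [ 585.2 -293.3  152.6] yl -1.7 tilt [-0.001 -0.    -1.   ] w 47.0 F [ 1.4  1.5 -0.8] q6 -0.54
yaw -0.27 travel [-69.2 -19.4  72.7]
(621, 800, 3) (222, 340, 3) (399, 798, 3)
[422.1 186.2] [188.6 217.3]
[403.  197.5] [216.4 209.7]
[399.  221.3] [229.6 191.5]
```

View pics/m1.png

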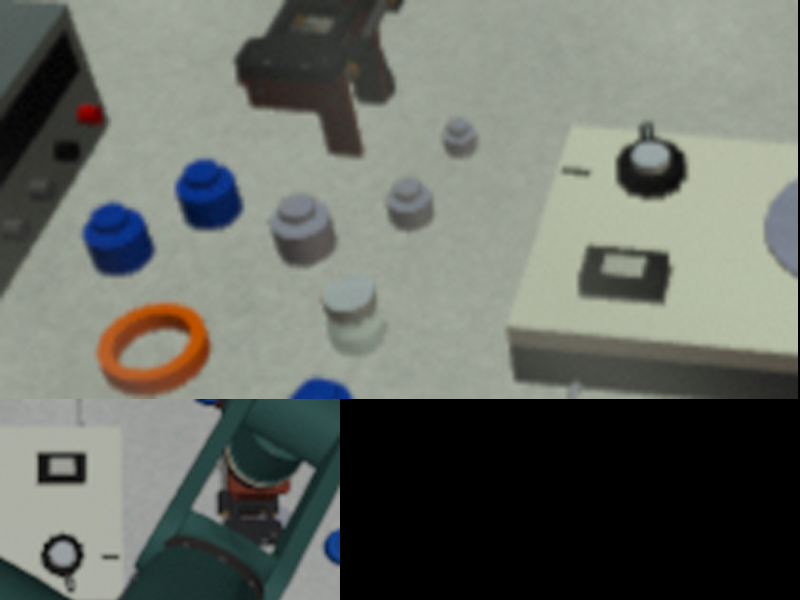

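Battery is home: both ends read 76.2 mm. On to w500, squeezing it in two directions to centre it.

Emit:
send_rows --force 5 --steps '[{"travel":[-35,-10,0],"yaw":0,"grip":60},{"travel":[-34.5,-9.5,20],"yaw":0,"grip":60},{"travel":[0,0,40],"yaw":0,"grip":60},{"travel":[0,0,40],"yaw":0,"grip":60},{"travel":[0,0,0],"yaw":0,"grip":60}]'

```text
time_s: 20.18
ee_pos: [563.8, -354.7, 50.1]
ee_rot: [-2.24, -2.191, 0.001]
contact_force: [-0.2, -0.1, 0.9]
gripper_width: 67.6
grasp_force: 0.0
```

```bash
python3 to.py 564.5 -362.5 5 -1.4
```

```text
t 20.2 p [ 563.8 -354.7   50.1] yl -1.3 tilt [-0.006  0.005 -1.   ] w 67.6 F [-0.2 -0.1  0.9] q6 -0.64
yaw 0.13 travel [-8.   1.1 45. ]
```

Emit:
send_rows --force 5 --steps '[{"travel":[0,0,0],"yaw":0,"grip":60},{"travel":[0,0,20],"yaw":0,"grip":60},{"travel":[0,0,15],"yaw":0,"grip":60},{"travel":[0,0,5],"yaw":0,"grip":60},{"travel":[0,0,0],"yaw":0,"grip":60},{"travel":[0,0,0],"yaw":0,"grip":60}]'

```text
time_s: 20.92
ee_pos: [565.8, -359.1, 13.9]
ee_rot: [2.248, 2.194, 0.0]
contact_force: [0.4, -0.3, 0.9]
gripper_width: 67.3
grasp_force: 0.0
```

```bash
python3 to.py 564.5 -362.5 5 -1.4
```

```text
t 20.9 p [ 565.8 -359.1   13.9] yl -1.4 tilt [ 0. -0. -1.] w 67.3 F [ 0.4 -0.3  0.9] q6 -0.64
yaw 0.0 travel [-3.4 -1.2  8.9]
```

Emit:
send_rows --force 5 --steps '[{"travel":[-3.4,-1.2,4],"yaw":0,"grip":60},{"travel":[0,0,4.5],"yaw":0,"grip":60},{"travel":[0,0,0],"yaw":0,"grip":150},{"travel":[0,0,0],"yaw":0,"grip":150},{"travel":[0,0,0],"yaw":0,"grip":150},{"travel":[0,0,0],"yaw":0,"grip":150},{"travel":[0,0,0],"yaw":0,"grip":150}]'

```text
time_s: 21.8
ee_pos: [563.9, -362.0, 5.1]
ee_rot: [-2.247, -2.194, 0.0]
contact_force: [-1.7, 0.2, 0.2]
gripper_width: 45.8
grasp_force: 5.0
```

```bash
python3 to.py 564.5 -362.5 5 -1.4
```

```text
t 21.8 p [ 563.9 -362.     5.1] yl -1.4 tilt [-0.001  0.    -1.   ] w 45.8 F [-1.7  0.2  0.2] q6 -0.65
yaw 0.02 travel [-0.5  0.6  0.1]
```

Emit:
send_rows --force 5 --steps '[{"travel":[0,0,0],"yaw":0,"grip":60},{"travel":[0,0,0],"yaw":0,"grip":60},{"travel":[0,0,0],"yaw":0,"grip":60},{"travel":[0,0,0],"yaw":10,"grip":60},{"travel":[0,0,0],"yaw":10,"grip":60},{"travel":[0,0,0],"yaw":10,"grip":60},{"travel":[0,0,0],"yaw":10,"grip":60},{"travel":[0,0,0],"yaw":10,"grip":60},{"travel":[0,0,0],"yaw":10,"grip":60},{"travel":[0,0,0],"yaw":10,"grip":60},{"travel":[0,0,0],"yaw":10,"grip":60},{"travel":[0,0,0],"yaw":10,"grip":60},{"travel":[0,0,0],"yaw":0,"grip":150},{"travel":[0,0,0],"yaw":0,"grip":150},{"travel":[0,0,0],"yaw":0,"grip":150},{"travel":[0,0,0],"yaw":0,"grip":150},{"travel":[0,0,0],"yaw":0,"grip":150}]'

```text
time_s: 23.92
ee_pos: [564.4, -362.5, 5.2]
ee_rot: [3.141, -0.037, 0.001]
contact_force: [0.0, -2.1, -0.9]
gripper_width: 46.3
grasp_force: 5.0
```

```bash
python3 to.py 579.4 66.5 110 -91.4
```

```text
t 23.9 p [ 564.4 -362.5    5.2] yl -91.4 tilt [ 0. -0. -1.] w 46.3 F [ 0.  -2.1 -0.9] q6 0.92
yaw 0.04 travel [   4.5 -429.2 -104.9]
```

Emit:
send_rows --force 25 --steps '[{"travel":[0,0,0],"yaw":0,"grip":180},{"travel":[0,0,0],"yaw":0,"grip":180},{"travel":[0,0,-15],"yaw":0,"grip":180},{"travel":[0,0,-30],"yaw":0,"grip":180},{"travel":[0,0,-35],"yaw":0,"grip":180},{"travel":[0,0,-35],"yaw":0,"grip":180},{"travel":[0,-30,0],"yaw":0,"grip":180},{"travel":[0,-40,0],"yaw":0,"grip":180},{"travel":[0,-40,0],"yaw":0,"grip":180},{"travel":[0,-40,0],"yaw":0,"grip":180},{"travel":[0,-40,0],"yaw":0,"grip":180},{"travel":[1,-40,0],"yaw":0,"grip":180},{"travel":[1,-40,0],"yaw":0,"grip":180},{"travel":[1,-40,0],"yaw":0,"grip":180},{"travel":[1,-40,0],"yaw":0,"grip":180},{"travel":[1,-40,0],"yaw":0,"grip":180},{"travel":[0,-30,0],"yaw":0,"grip":180},{"travel":[0,-9,0],"yaw":0,"grip":180},{"travel":[0,0,0],"yaw":0,"grip":180},{"travel":[0,0,0],"yaw":0,"grip":180}]'

```text
time_s: 26.42
ee_pos: [579.2, 65.8, 120.0]
ee_rot: [3.141, -0.039, -0.001]
contact_force: [0.1, -0.1, -4.7]
gripper_width: 45.4
grasp_force: 25.0
```

```bash
python3 to.py 579.4 66.5 89 -91.4; python3 - <<'E'
from h import *
a=arm.grab_frame("scene")[:,:,::-1][170:260,270:380]
cv2.imwrite("pics/p5.png",cv2.resize(a,None,fx=6,fy=6,interpolation=cv2.INTER_CUBIC))
s=arm.state();x,y,z=s["ee_pos"]
f=lambda P:((w2p("scene",P)-[270,170]+.5)*6-.5).round()
print("bottom L/R",f((x,y-23,z-5)),f((x,y+23,z-5)),"near",f((x+23,y,z-5)),"pan",f((579.4,66.5,82)))
E
```

```text
t 26.4 p [579.2  65.8 120. ] yl -91.4 tilt [-0.001 -0.    -1.   ] w 45.4 F [ 0.1 -0.1 -4.7] q6 1.59
yaw -0.01 travel [ 0.2 -0.7 31. ]
bottom L/R [337. 244.] [438. 251.] near [385. 282.] pan [386. 299.]
```

View pics/p5.png

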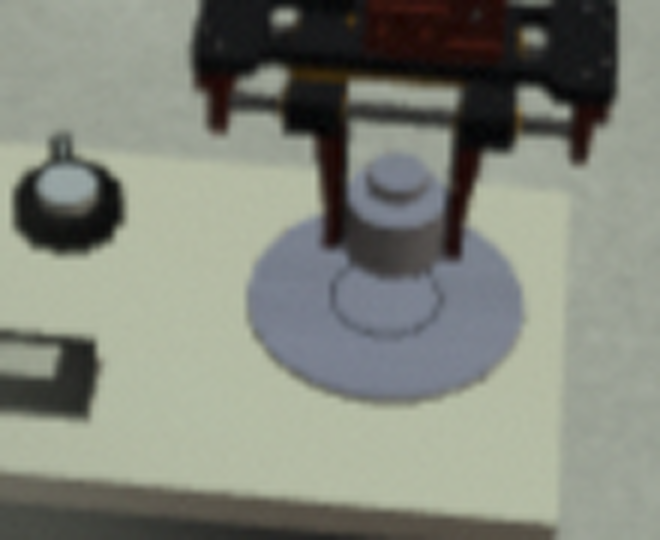

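Emit:
send_rows --steps '[{"travel":[0.2,1.5,15],"yaw":0,"grip":180},{"travel":[0,0,10],"yaw":0,"grip":180},{"travel":[0,0,4],"yaw":0,"grip":180},{"travel":[0,0,2],"yaw":0,"grip":180},{"travel":[0,0,2],"yaw":0,"grip":180},{"travel":[0,0,2],"yaw":0,"grip":180},{"travel":[0,0,2],"yaw":0,"grip":180},{"travel":[0,0,2],"yaw":0,"grip":180},{"travel":[0,0,1.5],"yaw":0,"grip":180},{"travel":[0,0,0],"yaw":0,"grip":180},{"travel":[0,0,0],"yaw":0,"grip":180}]'

```text
time_s: 27.85
ee_pos: [580.1, 65.1, 79.9]
ee_rot: [-3.141, 0.038, -0.001]
contact_force: [-0.3, -0.2, -0.5]
gripper_width: 45.8
grasp_force: 25.0
```

Emit:
send_rows --steps '[{"travel":[0,0,0],"yaw":0,"grip":100},{"travel":[0,0,0],"yaw":0,"grip":60},{"travel":[0,0,0],"yaw":0,"grip":60},{"travel":[0,0,0],"yaw":0,"grip":60},{"travel":[0,0,0],"yaw":0,"grip":60},{"travel":[0,0,0],"yaw":0,"grip":60},{"travel":[0,0,0],"yaw":0,"grip":60},{"travel":[0,0,0],"yaw":0,"grip":60},{"travel":[0,0,0],"yaw":0,"grip":60},{"travel":[0,0,0],"yaw":0,"grip":60},{"travel":[0,0,0],"yaw":0,"grip":60},{"travel":[0,0,0],"yaw":0,"grip":60},{"travel":[0,0,0],"yaw":0,"grip":60},{"travel":[0,0,0],"yaw":0,"grip":60},{"travel":[0,0,0],"yaw":0,"grip":60},{"travel":[0,0,0],"yaw":0,"grip":60},{"travel":[0,0,0],"yaw":0,"grip":60},{"travel":[0,0,0],"yaw":0,"grip":60},{"travel":[0,0,0],"yaw":0,"grip":60},{"travel":[0,0,0],"yaw":0,"grip":60}]'

```text
time_s: 30.35
ee_pos: [579.8, 65.0, 79.7]
ee_rot: [-3.141, 0.038, -0.0]
contact_force: [0.9, 0.8, 0.4]
gripper_width: 67.3
grasp_force: 0.0
```

```bash
python3 - <<'E'
from h import *
a=arm.grab_frame("scene")[:,:,::-1][170:260,270:380]
cv2.imwrite("pics/p6.png",cv2.resize(a,None,fx=6,fy=6,interpolation=cv2.INTER_CUBIC))
E
python3 to.py 520 312 120 -91.4
```

```text
t 30.4 p [579.8  65.1  79.7] yl -91.4 tilt [ 0.  0. -1.] w 67.2 F [ 0.2 -0.3  0.3] q6 1.59
yaw 0.02 travel [ -65.9 -245.4  -40.3]
```

View pics/p6.png

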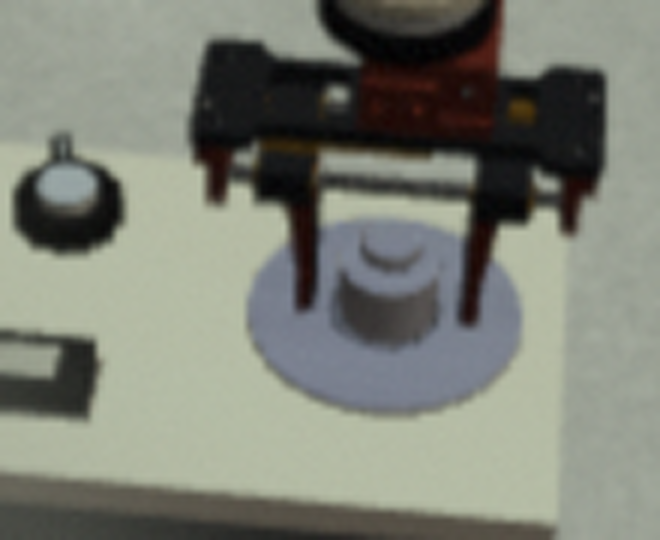

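Emit:
send_rows --force 25 --steps '[{"travel":[0,0,0],"yaw":0,"grip":180},{"travel":[0,0,0],"yaw":0,"grip":180},{"travel":[0,0,0],"yaw":0,"grip":180},{"travel":[0,0,0],"yaw":0,"grip":180},{"travel":[0,0,-5],"yaw":0,"grip":180},{"travel":[0,0,-10],"yaw":0,"grip":180},{"travel":[0,0,-25],"yaw":0,"grip":180},{"travel":[-4,-20,0],"yaw":0,"grip":180},{"travel":[-7,-40,0],"yaw":0,"grip":180},{"travel":[-8,-40,0],"yaw":0,"grip":180},{"travel":[-8,-40,0],"yaw":0,"grip":180},{"travel":[-8,-40,0],"yaw":0,"grip":180},{"travel":[-8,-40,15],"yaw":0,"grip":180},{"travel":[-7,-30,30],"yaw":0,"grip":180},{"travel":[0,-8,30],"yaw":0,"grip":180},{"travel":[0,0,0],"yaw":0,"grip":180},{"travel":[0,0,0],"yaw":0,"grip":180}]'

```text
time_s: 32.52
ee_pos: [535.8, 324.3, 45.0]
ee_rot: [3.141, -0.038, -0.0]
contact_force: [0.5, -0.2, -3.9]
gripper_width: 45.6
grasp_force: 25.0
```

```bash
python3 to.py 536 324 10 -91.4
```

```text
t 32.5 p [535.8 324.3  45. ] yl -91.4 tilt [-0. -0. -1.] w 45.6 F [ 0.5 -0.2 -3.9] q6 2.03
yaw 0.03 travel [ 0.2  0.3 35. ]
```

Emit:
send_rows --steps '[{"travel":[0,0,15],"yaw":0,"grip":180},{"travel":[0,0,12],"yaw":0,"grip":180},{"travel":[0,0,4],"yaw":0,"grip":180},{"travel":[0,0,2],"yaw":0,"grip":180},{"travel":[0,0,1],"yaw":0,"grip":180},{"travel":[0,0,1],"yaw":0,"grip":180},{"travel":[0,0,0],"yaw":0,"grip":180}]'

```text
time_s: 33.4
ee_pos: [536.3, 324.2, 10.7]
ee_rot: [-3.141, 0.038, -0.001]
contact_force: [-2.2, -1.6, 4.0]
gripper_width: 45.7
grasp_force: 25.0
```

Emit:
send_rows --force 5 --steps '[{"travel":[0,0,0],"yaw":0,"grip":120},{"travel":[0,0,0],"yaw":0,"grip":60},{"travel":[0,0,0],"yaw":0,"grip":60},{"travel":[0,0,-15],"yaw":0,"grip":60},{"travel":[0,0,-40],"yaw":0,"grip":60},{"travel":[0,0,-55],"yaw":0,"grip":60},{"travel":[0,30,0],"yaw":0,"grip":60},{"travel":[0,48,0],"yaw":0,"grip":60},{"travel":[0,48,0],"yaw":0,"grip":60},{"travel":[0,48,0],"yaw":0,"grip":60},{"travel":[0,48,0],"yaw":0,"grip":60},{"travel":[0,48,0],"yaw":0,"grip":60},{"travel":[0,48,0],"yaw":0,"grip":60},{"travel":[0,48,0],"yaw":0,"grip":60},{"travel":[0,48,0],"yaw":0,"grip":60},{"travel":[0,48,0],"yaw":0,"grip":60},{"travel":[0,48,0],"yaw":0,"grip":60},{"travel":[0,20,0],"yaw":0,"grip":60},{"travel":[0,0,0],"yaw":0,"grip":60},{"travel":[0,0,0],"yaw":0,"grip":60}]'

```text
time_s: 35.9
ee_pos: [523.0, -204.1, 119.7]
ee_rot: [-3.14, 0.037, 0.001]
contact_force: [-1.0, -0.3, 0.7]
gripper_width: 67.1
grasp_force: 0.0
```

```bash
python3 to.py 522.5 -289.5 60 -91.4; python3 - <<'E'
from h import *
a=arm.grab_frame("scene")[:,:,::-1][165:255,120:250]; b=arm.grab_frame("scene")[:,:,::-1][180:270,370:480]
a=cv2.resize(a,None,fx=6,fy=6,interpolation=cv2.INTER_CUBIC)
b=cv2.resize(b,None,fx=3,fy=3)[:, :]
cv2.imwrite("pics/p7.png",a)
ref=cv2.imread("pics/s1.png");cur=cv2.resize(arm.grab_frame("scene")[:,:,::-1][155:280,170:380],None,fx=3.8,fy=3.8,interpolation=cv2.INTER_CUBIC)
d=cv2.absdiff(ref[:475,:798],cur[:475,:798]).max(2)
for n,(x,y) in dict(w200=(181,222),w100=(232,155),jar=(125,330)).items(): print(n,d[y-25:y+25,x-25:x+25].mean())
E
```

```text
t 35.9 p [ 523.  -204.1  119.7] yl -91.3 tilt [-0.001  0.001 -1.   ] w 67.1 F [-1.  -0.3  0.7] q6 1.1
yaw 0.05 travel [ 1.6 85.5 59.6]
w200 7.2216
w100 34.3204
jar 8.3764
```

Emit:
send_rows --force 5 --steps '[{"travel":[0.8,40,0],"yaw":0,"grip":60},{"travel":[0.8,35,0],"yaw":0,"grip":60},{"travel":[0,10,20],"yaw":0,"grip":60},{"travel":[0,0,30],"yaw":0,"grip":60},{"travel":[0,0,0],"yaw":0,"grip":60},{"travel":[0,0,30],"yaw":0,"grip":60},{"travel":[0,0,25],"yaw":0,"grip":60},{"travel":[0,0,9],"yaw":0,"grip":60},{"travel":[0,0,0],"yaw":0,"grip":60},{"travel":[0,0,0],"yaw":0,"grip":60}]'

```text
time_s: 37.3
ee_pos: [523.6, -290.9, 6.7]
ee_rot: [3.141, -0.038, 0.002]
contact_force: [-0.3, 0.8, -0.5]
gripper_width: 66.8
grasp_force: 0.0
```

```bash
python3 to.py 522.5 -289.5 4.5 -91.4
```

```text
t 37.3 p [ 523.6 -290.9    6.7] yl -91.4 tilt [ 0.001 -0.001 -1.   ] w 66.8 F [-0.3  0.8 -0.5] q6 0.97
yaw 0.03 travel [-1.1 -1.4  2.2]
```

Emit:
send_rows --force 5 --steps '[{"travel":[-1.1,-1.4,2],"yaw":0,"grip":180},{"travel":[0,0,0],"yaw":0,"grip":180},{"travel":[0,0,0],"yaw":0,"grip":180},{"travel":[0,0,0],"yaw":0,"grip":180},{"travel":[0,0,0],"yaw":0,"grip":180},{"travel":[0,0,0],"yaw":0,"grip":180}]'

```text
time_s: 38.05
ee_pos: [522.0, -289.6, 3.9]
ee_rot: [3.141, -0.038, 0.001]
contact_force: [0.1, -2.0, 1.8]
gripper_width: 36.0
grasp_force: 5.0
```

Emit:
send_rows --force 5 --steps '[{"travel":[0,0,0],"yaw":0,"grip":70},{"travel":[0,0,0],"yaw":0,"grip":70},{"travel":[0,0,0],"yaw":0,"grip":70},{"travel":[0,0,0],"yaw":-10,"grip":70},{"travel":[0,0,0],"yaw":-10,"grip":70},{"travel":[0,0,0],"yaw":-10,"grip":70},{"travel":[0,0,0],"yaw":-10,"grip":70},{"travel":[0,0,0],"yaw":-10,"grip":70},{"travel":[0,0,0],"yaw":-10,"grip":70},{"travel":[0,0,0],"yaw":-10,"grip":70},{"travel":[0,0,0],"yaw":-10,"grip":70},{"travel":[0,0,0],"yaw":-10,"grip":70},{"travel":[0,0,0],"yaw":0,"grip":180},{"travel":[0,0,0],"yaw":0,"grip":180},{"travel":[0,0,0],"yaw":0,"grip":180},{"travel":[0,0,0],"yaw":0,"grip":180},{"travel":[0,0,0],"yaw":0,"grip":180},{"travel":[0,0,0],"yaw":0,"grip":180}]'

```text
time_s: 40.3
ee_pos: [521.6, -289.1, 3.6]
ee_rot: [-2.248, -2.194, 0.0]
contact_force: [-1.7, 0.3, 0.1]
gripper_width: 35.8
grasp_force: 5.0
```

```bash
python3 to.py 580 65.1 110 -1.4
```

```text
t 40.3 p [ 521.6 -289.1    3.6] yl -1.4 tilt [-0.  0. -1.] w 35.8 F [-1.7  0.3  0.1] q6 -0.6
yaw -0.0 travel [ 355.6   49.7 -106.3]
```

Emit:
send_rows --force 20 --steps '[{"travel":[0,0,0],"yaw":0,"grip":200},{"travel":[0,0,0],"yaw":0,"grip":200},{"travel":[0,0,-15],"yaw":0,"grip":200},{"travel":[0,0,-30],"yaw":0,"grip":200},{"travel":[0,0,-35],"yaw":0,"grip":200},{"travel":[0,0,-35],"yaw":0,"grip":200},{"travel":[30,4,0],"yaw":0,"grip":200},{"travel":[40,6,0],"yaw":0,"grip":200},{"travel":[40,6,0],"yaw":0,"grip":200},{"travel":[40,6,0],"yaw":0,"grip":200},{"travel":[40,6,0],"yaw":0,"grip":200},{"travel":[40,6,0],"yaw":0,"grip":200},{"travel":[40,6,0],"yaw":0,"grip":200},{"travel":[40,6,0],"yaw":0,"grip":200},{"travel":[30,4,0],"yaw":0,"grip":200},{"travel":[15,0,0],"yaw":0,"grip":200},{"travel":[0,0,0],"yaw":0,"grip":200},{"travel":[0,0,0],"yaw":0,"grip":200}]'

```text
time_s: 42.55
ee_pos: [580.2, 63.5, 118.8]
ee_rot: [2.248, 2.194, -0.001]
contact_force: [0.5, -0.1, -1.4]
gripper_width: 35.0
grasp_force: 20.0
```

```bash
python3 to.py 580 65.1 83 -1.4
```

```text
t 42.5 p [580.2  63.5 118.8] yl -1.4 tilt [-0. -0. -1.] w 35.0 F [ 0.5 -0.1 -1.4] q6 0.02
yaw -0.01 travel [ 1.7 -0.2 35.8]
```

Emit:
send_rows --steps '[{"travel":[1.7,-0.2,15],"yaw":0,"grip":200},{"travel":[0,0,10],"yaw":0,"grip":200},{"travel":[0,0,4],"yaw":0,"grip":200},{"travel":[0,0,2],"yaw":0,"grip":200},{"travel":[0,0,2],"yaw":0,"grip":200},{"travel":[0,0,2],"yaw":0,"grip":200},{"travel":[0,0,1.5],"yaw":0,"grip":200},{"travel":[0,0,0],"yaw":0,"grip":200},{"travel":[0,0,0],"yaw":0,"grip":200}]'

```text
time_s: 43.68
ee_pos: [580.4, 66.2, 82.4]
ee_rot: [2.248, 2.194, 0.001]
contact_force: [0.5, 0.1, 0.3]
gripper_width: 35.5
grasp_force: 20.0
```

Emit:
send_rows --steps '[{"travel":[0,0,0],"yaw":0,"grip":110},{"travel":[0,0,0],"yaw":0,"grip":80},{"travel":[0,0,0],"yaw":0,"grip":80},{"travel":[0,0,0],"yaw":0,"grip":80},{"travel":[0,0,0],"yaw":0,"grip":80},{"travel":[0,0,0],"yaw":0,"grip":80},{"travel":[0,0,0],"yaw":0,"grip":80},{"travel":[0,0,0],"yaw":0,"grip":80},{"travel":[0,0,0],"yaw":0,"grip":80},{"travel":[0,0,0],"yaw":0,"grip":80},{"travel":[0,0,0],"yaw":0,"grip":80},{"travel":[0,0,0],"yaw":0,"grip":80},{"travel":[0,0,0],"yaw":0,"grip":80},{"travel":[0,0,0],"yaw":0,"grip":80},{"travel":[0,0,0],"yaw":0,"grip":80},{"travel":[0,0,0],"yaw":0,"grip":80},{"travel":[0,0,0],"yaw":0,"grip":80},{"travel":[0,0,0],"yaw":0,"grip":80},{"travel":[0,0,0],"yaw":0,"grip":80},{"travel":[0,0,0],"yaw":0,"grip":80}]'

```text
time_s: 46.18
ee_pos: [580.2, 66.2, 82.2]
ee_rot: [-2.248, -2.194, -0.0]
contact_force: [0.3, 0.8, -0.2]
gripper_width: 60.1
grasp_force: 0.0
```

```bash
python3 to.py 488 315 50 -1.4
```

```text
t 46.2 p [580.2  66.2  82.2] yl -1.4 tilt [-0.  0. -1.] w 60.1 F [ 0.3  0.8 -0.2] q6 0.02
yaw 0.02 travel [246.5 -98.2  32.2]
```

Emit:
send_rows --force 20 --steps '[{"travel":[0,0,0],"yaw":0,"grip":200},{"travel":[0,0,0],"yaw":0,"grip":200},{"travel":[0,0,0],"yaw":0,"grip":200},{"travel":[0,0,0],"yaw":0,"grip":200},{"travel":[0,0,-5],"yaw":0,"grip":200},{"travel":[0,0,-10],"yaw":0,"grip":200},{"travel":[0,0,-25],"yaw":0,"grip":200},{"travel":[20,-8,0],"yaw":0,"grip":200},{"travel":[40,-16,0],"yaw":0,"grip":200},{"travel":[40,-16,0],"yaw":0,"grip":200},{"travel":[40,-16,0],"yaw":0,"grip":200},{"travel":[40,-16,0],"yaw":0,"grip":200},{"travel":[40,-16,0],"yaw":0,"grip":200},{"travel":[26,-10,0],"yaw":0,"grip":200},{"travel":[0,0,0],"yaw":0,"grip":200}]'

```text
time_s: 48.05
ee_pos: [486.0, 316.6, 121.6]
ee_rot: [-2.244, -2.197, 0.001]
contact_force: [0.2, 0.4, -1.9]
gripper_width: 35.8
grasp_force: 20.0
```

Emit:
send_rows --steps '[{"travel":[0,0,0],"yaw":10,"grip":200},{"travel":[0,0,0],"yaw":10,"grip":200},{"travel":[0,0,0],"yaw":10,"grip":200},{"travel":[0,0,0],"yaw":10,"grip":200},{"travel":[0,0,0],"yaw":10,"grip":200},{"travel":[0,0,0],"yaw":10,"grip":200},{"travel":[0,0,0],"yaw":10,"grip":200},{"travel":[0,0,0],"yaw":10,"grip":200},{"travel":[0,0,0],"yaw":10,"grip":200},{"travel":[0,0,30],"yaw":0,"grip":200},{"travel":[0,0,30],"yaw":0,"grip":200},{"travel":[0,0,0],"yaw":0,"grip":200},{"travel":[0,0,0],"yaw":0,"grip":200}]'

```text
time_s: 49.68
ee_pos: [488.5, 314.3, 62.8]
ee_rot: [-3.141, 0.038, -0.001]
contact_force: [0.2, -0.2, -0.7]
gripper_width: 35.5
grasp_force: 20.0
```

```bash
python3 to.py 488 315 9 -91.4; python3 - <<'E'
from h import *
arm.grab_frame("scene");arm.grab_frame("top")
for c in("scene","top"):
    for d in arm.spot_in(c,"w100"):
        b=d["box"];u=((b[0]+b[2])/2,(b[1]+b[3])/2);print(c,np.round(b),round(d["p"],2),p2w(c,*u,14)[:2].round())
im=arm.grab_frame("scene")[:,:,::-1]
a=cv2.resize(im[155:260,120:260],None,fx=2.8*2,fy=2.8*2,interpolation=cv2.INTER_CUBIC)
cv2.imwrite("pics/p8.png",a)
E
```

```text
t 49.7 p [488.5 314.3  62.8] yl -91.4 tilt [ 0.  0. -1.] w 35.5 F [ 0.2 -0.2 -0.7] q6 2.05
yaw -0.0 travel [-0.5 -0.7 53.8]
scene [160. 205. 173. 220.] 0.63 [ 533. -446.]
scene [416. 198. 430. 216.] 0.56 [424. 343.]
scene [185. 262. 206. 277.] 0.56 [ 739. -292.]
scene [417. 221. 432. 240.] 0.51 [527. 336.]
scene [236. 189. 245. 200.] 0.45 [ 426. -240.]
top [442. 185. 453. 200.] 0.65 [ 537. -460.]
top [397. 134. 409. 149.] 0.63 [ 738. -304.]
top [451. 173. 467. 185.] 0.59 [ 589. -508.]
```

View pics/p8.png

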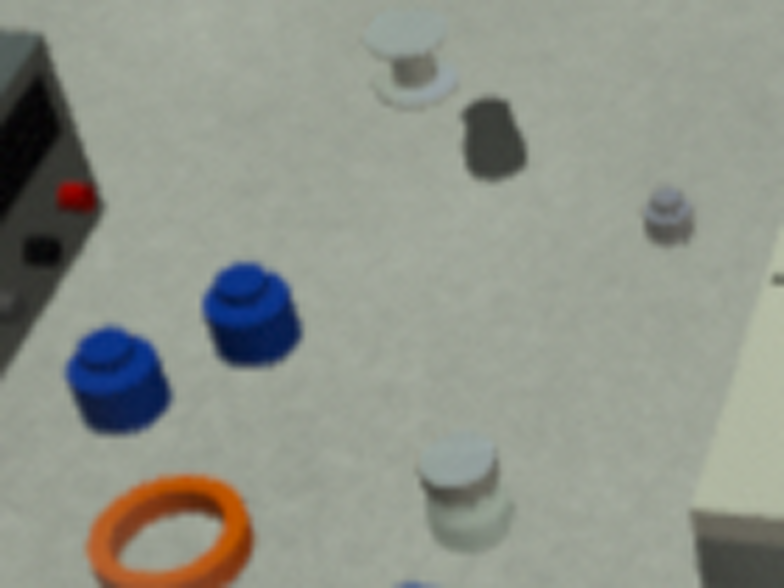

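Emit:
send_rows --steps '[{"travel":[-0.5,-0.7,25],"yaw":0,"grip":200},{"travel":[0,0,20],"yaw":0,"grip":200},{"travel":[0,0,5],"yaw":0,"grip":200},{"travel":[0,0,2],"yaw":0,"grip":200},{"travel":[0,0,1.5],"yaw":0,"grip":200},{"travel":[0,0,0],"yaw":0,"grip":200},{"travel":[0,0,0],"yaw":0,"grip":200}]'

```text
time_s: 50.8
ee_pos: [487.9, 315.3, 9.1]
ee_rot: [-3.141, 0.038, -0.001]
contact_force: [0.2, -0.3, -1.8]
gripper_width: 35.4
grasp_force: 20.0
```

```bash
python3 -c "
from h import *
print(p2w('scene',(668.5)/5.6-.5+120,194.5/5.6-.5+155,28),p2w('scene',232.5/3.8-.5+170,146.5/3.8-.5+155,28))"; python3 to.py 425 -246 120 -91.4
```

```text
[ 416.64289936 -245.95188742   28.        ] [ 437.96315736 -267.52477155   28.        ]
t 50.8 p [487.9 315.3   9.1] yl -91.4 tilt [ 0.001  0.    -1.   ] w 35.4 F [ 0.2 -0.3 -1.8] q6 2.05
yaw 0.01 travel [ -49.1  562.6 -111.1]
```

Emit:
send_rows --force 5 --steps '[{"travel":[0,0,0.6],"yaw":0,"grip":200},{"travel":[0,0,0],"yaw":0,"grip":110},{"travel":[0,0,0],"yaw":0,"grip":80},{"travel":[0,0,0],"yaw":0,"grip":80},{"travel":[0,0,-15],"yaw":0,"grip":80},{"travel":[0,0,-40],"yaw":0,"grip":80},{"travel":[0,0,-55],"yaw":0,"grip":80},{"travel":[-3,30,0],"yaw":0,"grip":80},{"travel":[-4,40,0],"yaw":0,"grip":80},{"travel":[-4,40,0],"yaw":0,"grip":80},{"travel":[-4,40,0],"yaw":0,"grip":80},{"travel":[-5,40,0],"yaw":0,"grip":80},{"travel":[-5,40,0],"yaw":0,"grip":80},{"travel":[-5,40,0],"yaw":0,"grip":80},{"travel":[-5,40,0],"yaw":0,"grip":80},{"travel":[-5,40,0],"yaw":0,"grip":80},{"travel":[-5,40,0],"yaw":0,"grip":80},{"travel":[-5,40,0],"yaw":0,"grip":80},{"travel":[0,30,0],"yaw":0,"grip":80},{"travel":[0,0,0],"yaw":0,"grip":80}]'

```text
time_s: 53.3
ee_pos: [427.2, -145.4, 119.0]
ee_rot: [3.14, -0.043, 0.003]
contact_force: [0.9, -0.0, 0.0]
gripper_width: 60.5
grasp_force: 0.0
```

```bash
python3 to.py 415 -248 70 -91.4; python3 - <<'E'
from h import *
arm.grab_frame("scene");arm.grab_frame("top")
print(p2w("scene",239,198,0))
for c in("scene","top"):
    for d in arm.spot_in(c,"w100"):
        b=d["box"];u=((b[0]+b[2])/2,(b[1]+b[3])/2);print(c,np.round(b,1),round(d["p"],2),p2w(c,*u,14)[:2].round())
print(w2p("scene",(435,-270.3,14)),w2p("scene",(415,-248,14)))
E
```

```text
t 53.3 p [ 427.2 -145.4  119. ] yl -91.6 tilt [ 0.002 -0.001 -1.   ] w 60.5 F [ 0.9 -0.   0. ] q6 1.12
yaw -0.16 travel [ -9.8 102.8  49.1]
[ 427.60537159 -246.10235468    0.        ]
scene [159.1 202.3 173.1 220.3] 0.8 [ 527. -449.]
scene [186.  261.  206.7 277.9] 0.77 [ 739. -289.]
scene [133.5 212.3 149.  233. ] 0.63 [ 583. -504.]
scene [413.8 222.2 428.6 238.3] 0.61 [528. 327.]
scene [236.5 189.6 247.4 198.3] 0.45 [ 423. -236.]
top [452.5 176.5 467.9 184.7] 0.5 [ 582. -511.]
top [290.1 169.  324.9 199.3] 0.49 [583.  62.]
top [236.6 204.3 246.3 219.5] 0.45 [483. 311.]
top [439.8 188.7 455.5 199.7] 0.43 [ 532. -461.]
[230.58229371 195.70575686] [238.83140657 192.16785229]
```

Emit:
send_rows --steps '[{"travel":[-5,40,0],"yaw":0,"grip":80},{"travel":[-4,40,10],"yaw":0,"grip":80},{"travel":[0,10,20],"yaw":0,"grip":80},{"travel":[0,0,20],"yaw":0,"grip":80},{"travel":[0,0,0],"yaw":0,"grip":80},{"travel":[0,0,0],"yaw":0,"grip":80}]'

```text
time_s: 54.25
ee_pos: [415.7, -232.6, 68.5]
ee_rot: [-3.141, 0.036, -0.0]
contact_force: [-1.1, 0.5, 0.0]
gripper_width: 60.1
grasp_force: 0.0
```

```bash
python3 to.py 415 -248 4 -91.4; python3 - <<'E'
from h import *
a=arm.grab_frame("scene")[:,:,::-1][160:220,210:280]
cv2.imwrite("pics/p9.png",cv2.resize(a,None,fx=8,fy=8,interpolation=cv2.INTER_CUBIC))
E
```

```text
t 54.2 p [ 415.7 -232.6   68.5] yl -91.3 tilt [ 0.  0. -1.] w 60.1 F [-1.1  0.5  0. ] q6 0.94
yaw 0.08 travel [-0.3 15.5 64.5]
```

View pics/p9.png

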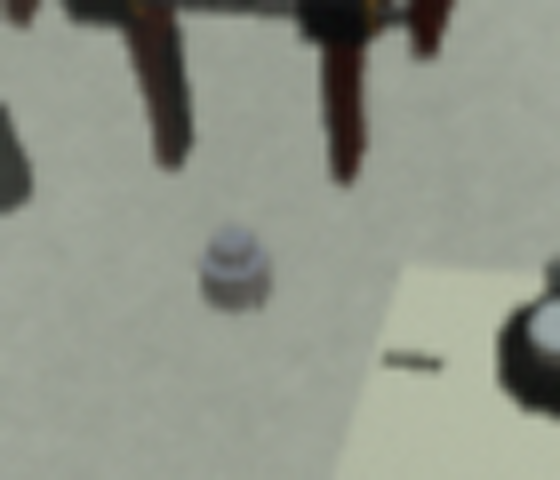

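Emit:
send_rows --force 5 --steps '[{"travel":[-0.3,15.5,0],"yaw":0,"grip":80},{"travel":[0,0,25],"yaw":0,"grip":80},{"travel":[0,0,25],"yaw":0,"grip":80},{"travel":[0,0,14],"yaw":0,"grip":80},{"travel":[0,0,0],"yaw":0,"grip":200},{"travel":[0,0,0],"yaw":0,"grip":200},{"travel":[0,0,0],"yaw":0,"grip":200},{"travel":[0,0,0],"yaw":0,"grip":200},{"travel":[0,0,0],"yaw":0,"grip":200},{"travel":[0,0,0],"yaw":0,"grip":200},{"travel":[0,0,0],"yaw":0,"grip":200}]'

```text
time_s: 55.68
ee_pos: [415.2, -249.1, 4.7]
ee_rot: [3.141, -0.038, 0.002]
contact_force: [-0.1, 0.1, 6.0]
gripper_width: 27.6
grasp_force: 5.0
```

Gripped at 27.6 mm (28 mm body). Now the squeeze along x.

Emit:
send_rows --force 5 --steps '[{"travel":[0,0,0],"yaw":0,"grip":80},{"travel":[0,0,0],"yaw":0,"grip":80},{"travel":[0,0,0],"yaw":0,"grip":80},{"travel":[0,0,0],"yaw":-10,"grip":80},{"travel":[0,0,0],"yaw":-10,"grip":80},{"travel":[0,0,0],"yaw":-10,"grip":80},{"travel":[0,0,0],"yaw":-10,"grip":80},{"travel":[0,0,0],"yaw":-10,"grip":80},{"travel":[0,0,0],"yaw":-10,"grip":80},{"travel":[0,0,0],"yaw":-10,"grip":80},{"travel":[0,0,0],"yaw":-10,"grip":80},{"travel":[0,0,0],"yaw":-10,"grip":80},{"travel":[0,0,0],"yaw":0,"grip":200},{"travel":[0,0,0],"yaw":0,"grip":200},{"travel":[0,0,0],"yaw":0,"grip":200},{"travel":[0,0,0],"yaw":0,"grip":200},{"travel":[0,0,0],"yaw":0,"grip":200},{"travel":[0,0,0],"yaw":0,"grip":200},{"travel":[0,0,0],"yaw":0,"grip":200}]'

```text
time_s: 58.05
ee_pos: [414.7, -248.7, 4.1]
ee_rot: [-2.248, -2.194, -0.0]
contact_force: [0.2, 0.2, -0.6]
gripper_width: 27.9
grasp_force: 5.0
```

```bash
python3 to.py 580 65.1 120 -1.4
```

```text
t 58.0 p [ 414.7 -248.7    4.1] yl -1.4 tilt [ 0.  0. -1.] w 27.9 F [ 0.2  0.2 -0.6] q6 -0.66
yaw 0.01 travel [ 317.8  157.6 -115.9]
```

Emit:
send_rows --force 15 --steps '[{"travel":[0,0,0],"yaw":0,"grip":220},{"travel":[0,0,0],"yaw":0,"grip":220},{"travel":[0,0,-15],"yaw":0,"grip":220},{"travel":[0,0,-30],"yaw":0,"grip":220},{"travel":[0,0,-35],"yaw":0,"grip":220},{"travel":[0,0,-36],"yaw":0,"grip":220},{"travel":[18,9,0],"yaw":0,"grip":220},{"travel":[35,17.5,0],"yaw":0,"grip":220},{"travel":[35,17.5,0],"yaw":0,"grip":220},{"travel":[35,17.5,0],"yaw":0,"grip":220},{"travel":[35,17.5,0],"yaw":0,"grip":220},{"travel":[35,17.5,0],"yaw":0,"grip":220},{"travel":[35,17.5,0],"yaw":0,"grip":220},{"travel":[35,17.5,0],"yaw":0,"grip":220},{"travel":[35,17.5,0],"yaw":0,"grip":220},{"travel":[20,9,0],"yaw":0,"grip":220},{"travel":[0,0,0],"yaw":0,"grip":220},{"travel":[0,0,0],"yaw":0,"grip":220},{"travel":[0,0,0],"yaw":0,"grip":220}]'

```text
time_s: 60.42
ee_pos: [579.7, 64.3, 120.1]
ee_rot: [-2.249, -2.193, 0.001]
contact_force: [0.1, 0.6, -1.1]
gripper_width: 27.4
grasp_force: 15.0
```

```bash
python3 to.py 580 65.1 84.6 -1.4
```

```text
t 60.4 p [579.7  64.3 120.1] yl -1.4 tilt [-0.001 -0.    -1.   ] w 27.4 F [ 0.1  0.6 -1.1] q6 0.02
yaw -0.05 travel [ 0.8  0.3 35.5]
```

Emit:
send_rows --steps '[{"travel":[0.8,0.3,15],"yaw":0,"grip":220},{"travel":[0,0,10],"yaw":0,"grip":220},{"travel":[0,0,4],"yaw":0,"grip":220},{"travel":[0,0,2],"yaw":0,"grip":220},{"travel":[0,0,2],"yaw":0,"grip":220},{"travel":[0,0,1.5],"yaw":0,"grip":220},{"travel":[0,0,1],"yaw":0,"grip":220},{"travel":[0,0,0],"yaw":0,"grip":220},{"travel":[0,0,0],"yaw":0,"grip":220}]'

```text
time_s: 61.55
ee_pos: [580.9, 66.2, 84.8]
ee_rot: [2.248, 2.194, 0.001]
contact_force: [0.8, 0.9, 0.2]
gripper_width: 27.9
grasp_force: 15.0
```

Emit:
send_rows --steps '[{"travel":[0,0,0],"yaw":0,"grip":130},{"travel":[0,0,0],"yaw":0,"grip":90},{"travel":[0,0,0],"yaw":0,"grip":90},{"travel":[0,0,0],"yaw":0,"grip":90},{"travel":[0,0,0],"yaw":0,"grip":90},{"travel":[0,0,0],"yaw":0,"grip":90},{"travel":[0,0,0],"yaw":0,"grip":90},{"travel":[0,0,0],"yaw":0,"grip":90},{"travel":[0,0,0],"yaw":0,"grip":90},{"travel":[0,0,0],"yaw":0,"grip":90},{"travel":[0,0,0],"yaw":0,"grip":90},{"travel":[0,0,0],"yaw":0,"grip":90},{"travel":[0,0,0],"yaw":0,"grip":90},{"travel":[0,0,0],"yaw":0,"grip":90},{"travel":[0,0,0],"yaw":0,"grip":90},{"travel":[0,0,0],"yaw":0,"grip":90},{"travel":[0,0,0],"yaw":0,"grip":90},{"travel":[0,0,0],"yaw":0,"grip":90},{"travel":[0,0,0],"yaw":0,"grip":90},{"travel":[0,0,0],"yaw":0,"grip":90}]'

```text
time_s: 64.05
ee_pos: [580.7, 66.1, 84.6]
ee_rot: [-2.248, -2.194, -0.0]
contact_force: [0.8, 0.7, -0.5]
gripper_width: 56.6
grasp_force: 0.0
```

```bash
python3 to.py 439 306 60 -1.4
```

```text
t 64.0 p [580.7  66.1  84.6] yl -1.4 tilt [-0.  0. -1.] w 56.6 F [ 0.8  0.7 -0.5] q6 0.02
yaw 0.01 travel [ 236.3 -147.5   24.6]
```

Emit:
send_rows --force 15 --steps '[{"travel":[0,0,0],"yaw":0,"grip":220},{"travel":[0,0,0],"yaw":0,"grip":220},{"travel":[0,0,0],"yaw":0,"grip":220},{"travel":[0,0,0],"yaw":0,"grip":220},{"travel":[0,0,-5],"yaw":0,"grip":220},{"travel":[0,0,-10],"yaw":0,"grip":220},{"travel":[0,0,-25],"yaw":0,"grip":220},{"travel":[20,-12,0],"yaw":0,"grip":220},{"travel":[36,-22.5,0],"yaw":0,"grip":220},{"travel":[36,-22.5,0],"yaw":0,"grip":220},{"travel":[36,-22.5,0],"yaw":0,"grip":220},{"travel":[36,-22.5,0],"yaw":0,"grip":220},{"travel":[36,-22.5,0],"yaw":0,"grip":220},{"travel":[36,-22.5,0],"yaw":0,"grip":220},{"travel":[0,0,0],"yaw":0,"grip":220}]'

```text
time_s: 65.92
ee_pos: [436.2, 307.9, 124.1]
ee_rot: [-2.243, -2.198, 0.002]
contact_force: [0.0, -0.9, -1.1]
gripper_width: 27.4
grasp_force: 15.0
```

Emit:
send_rows --steps '[{"travel":[0,0,0],"yaw":10,"grip":220},{"travel":[0,0,0],"yaw":10,"grip":220},{"travel":[0,0,0],"yaw":10,"grip":220},{"travel":[0,0,0],"yaw":10,"grip":220},{"travel":[0,0,0],"yaw":10,"grip":220},{"travel":[0,0,0],"yaw":10,"grip":220},{"travel":[0,0,0],"yaw":10,"grip":220},{"travel":[0,0,0],"yaw":10,"grip":220},{"travel":[0,0,0],"yaw":10,"grip":220},{"travel":[0,0,30],"yaw":0,"grip":220},{"travel":[0,0,30],"yaw":0,"grip":220},{"travel":[0,0,0],"yaw":0,"grip":220},{"travel":[0,0,0],"yaw":0,"grip":220}]'

```text
time_s: 67.55
ee_pos: [439.7, 305.5, 65.2]
ee_rot: [-3.141, 0.038, -0.0]
contact_force: [0.0, 0.1, -0.0]
gripper_width: 27.5
grasp_force: 15.0
```

```bash
python3 to.py 439 306 9.4 -91.4
```

```text
t 67.5 p [439.7 305.5  65.2] yl -91.4 tilt [ 0.  0. -1.] w 27.5 F [ 0.   0.1 -0. ] q6 2.07
yaw 0.0 travel [-0.7 -0.4 55.8]
```

Emit:
send_rows --steps '[{"travel":[-0.7,-0.4,25],"yaw":0,"grip":220},{"travel":[0,0,20],"yaw":0,"grip":220},{"travel":[0,0,6],"yaw":0,"grip":220},{"travel":[0,0,3],"yaw":0,"grip":220},{"travel":[0,0,1.5],"yaw":0,"grip":220},{"travel":[0,0,0.7],"yaw":0,"grip":220},{"travel":[0,0,0],"yaw":0,"grip":220},{"travel":[0,0,0],"yaw":0,"grip":130},{"travel":[0,0,0],"yaw":0,"grip":90},{"travel":[0,0,0],"yaw":0,"grip":90},{"travel":[0,0,-15],"yaw":0,"grip":90},{"travel":[0,0,-40],"yaw":0,"grip":90},{"travel":[0,0,-60],"yaw":0,"grip":90},{"travel":[0,0,0],"yaw":0,"grip":90}]'

```text
time_s: 69.3
ee_pos: [442.2, 307.9, 128.7]
ee_rot: [-3.136, 0.038, -0.014]
contact_force: [0.6, -0.7, -0.7]
gripper_width: 56.5
grasp_force: 0.0
```

```bash
python3 to.py 520.3 -93 130 -91.4; python3 - <<'E'
from h import *
from fit import S,T
# lug angle from first images: axis and lug end at z 78
for n,f,ax,l in (("scene",S,(423,176),(418,142)),("top",T,(353,340),(367,397))):
    a=p2w(n,*f(*ax),86);b=p2w(n,*f(*l),78);d=b-a;t=np.degrees(np.arctan2(d[1],d[0]));print(n,d.round(),"world dir",t,"collar",(t-180+1.4+180)%360-180)
im=arm.grab_frame("scene")[:,:,::-1]
a=cv2.resize(im[190:220,255:295],None,fx=12,fy=12,interpolation=cv2.INTER_CUBIC)
b=cv2.resize(im[190:265,380:460],None,fx=4,fy=4,interpolation=cv2.INTER_CUBIC)
c=np.zeros((360,800,3),np.uint8);c[:,:480]=a;c[:300,480:800]=b;cv2.imwrite("pics/p10.png",c)
E
```

```text
t 69.3 p [442.2 307.9 128.7] yl -91.4 tilt [ 0.009  0.005 -1.   ] w 56.5 F [ 0.6 -0.7 -0.7] q6 2.07
yaw 0.02 travel [ 87.9 398.9  -2.5]
scene [-49. -12.  -8.] world dir -166.5603159833656 collar 14.83968401663435
top [-43. -10.  -8.] world dir -167.2629959254646 collar 14.137004074535412
```

View pics/p10.png

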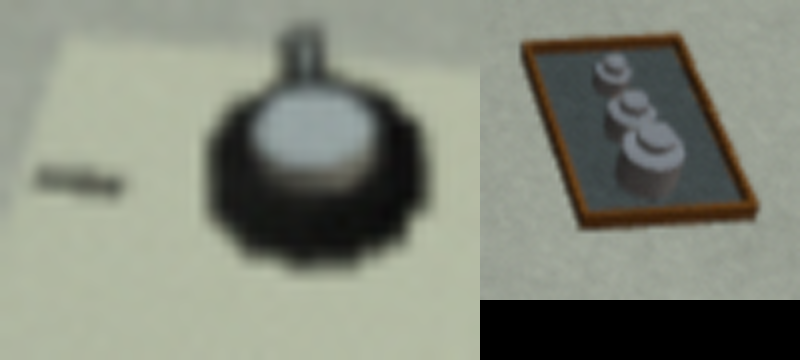

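Emit:
send_rows --force 5 --steps '[{"travel":[4,20,0],"yaw":0,"grip":50},{"travel":[8,36,0],"yaw":0,"grip":50},{"travel":[8,36,0],"yaw":0,"grip":50},{"travel":[8,36,0],"yaw":0,"grip":50},{"travel":[8,36,0],"yaw":0,"grip":50},{"travel":[8,36,0],"yaw":0,"grip":50},{"travel":[8,36,0],"yaw":0,"grip":50},{"travel":[8,36,0],"yaw":0,"grip":50},{"travel":[8,36,0],"yaw":0,"grip":50},{"travel":[8,36,0],"yaw":0,"grip":50},{"travel":[8,36,0],"yaw":0,"grip":50},{"travel":[4,19,0],"yaw":0,"grip":50},{"travel":[0,0,0],"yaw":-7.2,"grip":50},{"travel":[0,0,0],"yaw":-7.3,"grip":50},{"travel":[0,0,0],"yaw":0,"grip":50},{"travel":[0,0,0],"yaw":0,"grip":50},{"travel":[0,0,0],"yaw":0,"grip":50}]'

```text
time_s: 71.47
ee_pos: [516.8, -94.8, 123.2]
ee_rot: [-3.121, -0.357, 0.001]
contact_force: [0.6, -0.1, -0.6]
gripper_width: 70.5
grasp_force: 0.0
```

```bash
python3 to.py 520.8 -93 67 -77
```

```text
t 71.5 p [516.8 -94.8 123.2] yl -76.9 tilt [-0.  0. -1.] w 70.5 F [ 0.6 -0.1 -0.6] q6 1.03
yaw 0.05 travel [ 4.3 -0.8 56.2]
```

Emit:
send_rows --force 5 --steps '[{"travel":[4.3,-0.8,15],"yaw":0,"grip":50},{"travel":[0,0,15],"yaw":0,"grip":50},{"travel":[0,0,15],"yaw":0,"grip":50},{"travel":[0,0,8],"yaw":0,"grip":50},{"travel":[0,0,3],"yaw":0,"grip":50},{"travel":[0,0,0],"yaw":0,"grip":130},{"travel":[0,0,0],"yaw":0,"grip":130},{"travel":[0,0,0],"yaw":0,"grip":130},{"travel":[0,0,0],"yaw":0,"grip":130},{"travel":[0,0,0],"yaw":0,"grip":130}]'

```text
time_s: 72.72
ee_pos: [521.6, -93.9, 67.8]
ee_rot: [3.12, 0.359, 0.002]
contact_force: [-0.9, -5.5, 0.7]
gripper_width: 52.5
grasp_force: 5.0
```

```bash
python3 to.py 520.8 -93 67 -77
```

```text
t 72.7 p [521.6 -93.9  67.8] yl -76.9 tilt [ 0.001 -0.001 -1.   ] w 52.5 F [-0.9 -5.5  0.7] q6 1.03
yaw 0.13 travel [-0.6 -1.1  0.8]
```

Emit:
send_rows --force 12 --steps '[{"travel":[0,1,0],"yaw":0,"grip":140},{"travel":[0,0,0],"yaw":0,"grip":140},{"travel":[0,0,0],"yaw":-5,"grip":140},{"travel":[0,0,0],"yaw":-9,"grip":140},{"travel":[0,0,0],"yaw":-9,"grip":140},{"travel":[0,0,0],"yaw":-9,"grip":140},{"travel":[0,0,0],"yaw":-9,"grip":140},{"travel":[0,0,0],"yaw":-9,"grip":140},{"travel":[0,0,0],"yaw":-9,"grip":140},{"travel":[0,0,0],"yaw":-9,"grip":140},{"travel":[0,0,0],"yaw":-5,"grip":140},{"travel":[0,0,0],"yaw":0,"grip":140},{"travel":[0,0,0],"yaw":0,"grip":140}]'

```text
time_s: 74.35
ee_pos: [519.9, -92.6, 67.7]
ee_rot: [-2.293, -2.143, 0.0]
contact_force: [-3.8, 3.1, 9.5]
gripper_width: 52.5
grasp_force: 12.0
```

```bash
python3 to.py 521 -134 110 -1.4;python3 -c "
from h import *;s=arm.state();print(s['moment'].round(2))"
```

```text
t 74.3 p [519.9 -92.6  67.7] yl -3.9 tilt [-0.002  0.002 -1.   ] w 52.5 F [-3.8  3.1  9.5] q6 -0.24
yaw -2.49 travel [-41.2   2.  -42.4]
[0.53 0.49 0.06]
```

Emit:
send_rows --force 4 --steps '[{"travel":[0,0,0],"yaw":0,"grip":60},{"travel":[0,0,0],"yaw":0,"grip":60},{"travel":[0,0,0],"yaw":0,"grip":60},{"travel":[0,0,-20],"yaw":0,"grip":60},{"travel":[0,0,-22],"yaw":-2.5,"grip":60},{"travel":[-20,0,0],"yaw":0,"grip":120},{"travel":[-21,0,0],"yaw":0,"grip":120},{"travel":[0,0,0],"yaw":0,"grip":120},{"travel":[0,0,0],"yaw":0,"grip":120}]'

```text
time_s: 75.47
ee_pos: [519.6, -135.4, 108.5]
ee_rot: [-2.249, -2.191, 0.001]
contact_force: [0.7, -0.1, 0.4]
gripper_width: 46.3
grasp_force: 0.0
```

```bash
python3 to.py 518.7 -134.5 67 -1.4
```

```text
t 75.5 p [ 519.6 -135.4  108.5] yl -1.5 tilt [-0.002  0.001 -1.   ] w 46.3 F [ 0.7 -0.1  0.4] q6 -0.36
yaw -0.08 travel [ 0.9 -0.8 41.5]
```

Emit:
send_rows --force 6 --steps '[{"travel":[0.9,-0.8,15],"yaw":0,"grip":120},{"travel":[0,0,15],"yaw":0,"grip":120},{"travel":[0,0,8],"yaw":0,"grip":120},{"travel":[0,0,3.5],"yaw":0,"grip":120},{"travel":[0,0,0],"yaw":0,"grip":120},{"travel":[0,0,0],"yaw":0,"grip":245},{"travel":[0,0,0],"yaw":0,"grip":245},{"travel":[0,0,0],"yaw":0,"grip":245},{"travel":[0,0,0],"yaw":0,"grip":245},{"travel":[0,0,0],"yaw":0,"grip":245},{"travel":[0,0,0],"yaw":0,"grip":245}]'

```text
time_s: 76.85
ee_pos: [519.1, -134.3, 67.9]
ee_rot: [-2.248, -2.194, 0.001]
contact_force: [-1.7, -1.7, 2.0]
gripper_width: 10.3
grasp_force: 6.0
```

```bash
python3 to.py 518.7 -134.5 67 -1.4;python3 -c "
from h import *;s=arm.state();print(s['moment'].round(2))"
```

```text
t 76.8 p [ 519.1 -134.3   67.9] yl -1.4 tilt [-0.001 -0.    -1.   ] w 10.3 F [-1.7 -1.7  2. ] q6 -0.36
yaw 0.03 travel [-0.2 -0.4  0.9]
[-0.28  0.34  0.06]
```

Emit:
send_rows --steps '[{"travel":[0,0,0],"yaw":0,"grip":180},{"travel":[0,0,0],"yaw":0,"grip":120},{"travel":[0,0,0],"yaw":0,"grip":120},{"travel":[0,0,-20],"yaw":0,"grip":120},{"travel":[0,0,-40],"yaw":0,"grip":120},{"travel":[0,0,-40],"yaw":0,"grip":120},{"travel":[-40,0,0],"yaw":0,"grip":120},{"travel":[-40,0,0],"yaw":0,"grip":120},{"travel":[-40,0,0],"yaw":0,"grip":120},{"travel":[-40,0,0],"yaw":0,"grip":120},{"travel":[-40,0,0],"yaw":0,"grip":120},{"travel":[-40,0,0],"yaw":0,"grip":120},{"travel":[0,0,0],"yaw":0,"grip":120},{"travel":[0,0,0],"yaw":0,"grip":120}]'

```text
time_s: 78.6
ee_pos: [513.4, -373.4, 167.4]
ee_rot: [-2.248, -2.193, -0.001]
contact_force: [0.4, 0.1, -0.6]
gripper_width: 46.5
grasp_force: 0.0
```

```bash
python3 - <<'E'
from h import *
for n in("scene","top"):
    im=cv2.cvtColor(np.ascontiguousarray(arm.grab_frame(n)),cv2.COLOR_RGB2GRAY)
    # model, camera-consistent axis: bench fits per camera
    p=dict(top=(576.54,-10.8,-.025),scene=(576.9,-7.9,-.022))[n]
    c,s=np.cos(p[2]),np.sin(p[2]); W=lambda a,b,z:(p[0]+c*a-s*b,p[1]+s*a+c*b,z)
    print(n,arm.spot_in(n,"collar_lug")[:1])
    m=lambda q:w2p(n,q)
    # rectified patch at z=70, 1mm/px, balance x -85..-25, y -165..-60
    g=np.array([[m(W(a,b,72 if b>-133 else 60)) for a in range(-80,-29,2)] for b in range(-164,-104,4)],np.float32)
    v=cv2.remap(im,g[...,0].copy(),g[...,1].copy(),cv2.INTER_CUBIC)
    for b,r in zip(range(-164,-104,4),v): 
        w=np.clip(np.median(v)-15-r.astype(float),0,None);print(b,r.tolist(),round(float((w*np.arange(-80,-29,2)).sum()/max(w.sum(),1)),1))
E
```

```text
scene [{'box': [389.5, 198.5, 449.7, 248.3], 'p': 0.67}]
-164 [158, 158, 158, 159, 159, 159, 158, 158, 158, 159, 161, 162, 162, 160, 159, 158, 158, 158, 158, 158, 158, 159, 159, 161, 161, 162] 0.0
-160 [175, 174, 174, 173, 173, 174, 175, 175, 174, 172, 170, 169, 167, 168, 171, 171, 171, 171, 172, 173, 175, 174, 174, 173, 173, 173] 0.0
-156 [181, 181, 180, 179, 179, 180, 179, 175, 167, 147, 129, 120, 126, 140, 161, 176, 180, 179, 179, 179, 179, 179, 178, 178, 178, 178] -57.7
-152 [180, 180, 180, 180, 180, 182, 179, 176, 167, 146, 126, 111, 109, 128, 155, 179, 182, 179, 179, 179, 179, 180, 180, 180, 179, 178] -57.2
-148 [180, 180, 180, 181, 181, 181, 178, 175, 162, 142, 123, 106, 106, 128, 159, 180, 181, 179, 179, 179, 180, 180, 179, 178, 178, 179] -57.4
-144 [181, 181, 180, 180, 181, 181, 180, 178, 163, 144, 119, 97, 95, 113, 144, 165, 174, 180, 179, 179, 180, 180, 180, 179, 179, 180] -56.9
-140 [178, 172, 168, 166, 168, 176, 182, 183, 175, 163, 136, 107, 99, 120, 149, 167, 174, 181, 180, 180, 179, 179, 179, 179, 180, 181] -56.5
-136 [140, 121, 106, 89, 80, 76, 83, 95, 105, 115, 110, 
[... 2437 characters left out ...]
173, 174] -54.2
-124 [173, 173, 173, 173, 173, 173, 174, 177, 174, 155, 126, 95, 80, 89, 104, 118, 140, 159, 170, 173, 174, 173, 173, 174, 174, 174] -54.7
-120 [173, 173, 173, 173, 173, 173, 174, 178, 174, 155, 126, 98, 86, 96, 110, 120, 140, 158, 169, 173, 174, 173, 173, 173, 174, 174] -54.7
-116 [174, 174, 174, 174, 173, 173, 173, 177, 174, 158, 129, 95, 77, 83, 100, 118, 142, 161, 172, 175, 175, 173, 173, 173, 173, 173] -54.6
-112 [174, 174, 174, 174, 174, 175, 175, 173, 159, 136, 98, 66, 45, 46, 61, 82, 106, 129, 151, 164, 172, 174, 174, 173, 173, 173] -54.0
-108 [174, 172, 169, 162, 155, 149, 144, 129, 101, 60, 27, 21, 19, 19, 17, 15, 27, 49, 85, 122, 138, 151, 160, 168, 171, 174] -53.7
```

```bash
python3 -c "
from h import *
print(arm.job_done())"
```

```text
the job is handed in; nothing more can be done
None
```

The job is handed in after about 79 s of robot time. The battery is home and flat; the 500 g, 200 g and 100 g weights were weighed in that order and stand upright in the tray. The collar lug lines up with the locked mark to within about 0.5 mm in the top camera picture; no verdict came back.

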